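# Reload the spring-lift batten magazine

## Robot

A 6-joint arm with a two-finger parallel gripper is mounted at the origin on a cart in front of the work surface, level with it; the furniture and walls round the work are solid. World frame = base frame: x ahead of the robot, y to its left, z up, the work surface at z = 0. Lengths are in m, angles in rad, forces in N, time in s.
With the tool pointing down it reaches from about 0.35 to 0.975 m from the base axis. Payload 4.9 kg.
Tool frame: the origin (TCP) lies between the finger pads; the fingertips stand 22 mm ahead of it and the grasp point (between the pads) lies 3 mm ahead of it; z points along the fingers, y is the line along which they close (so a half turn about z gives the same grasp; the last joint's range is limited). The gripper opens to 85 mm and grips with 20 to 120 N. Pads are 22 mm wide; open, the fingers measure 114 mm over their backs; the gripper's body (76 mm by 85 mm) begins 54 mm behind the grasp point. The pads swing forward as they close: fully open they stand 13 mm farther back than shut.
Start: joints at [1.193, 0.053, 1.613, -0, 1.476, -0.119], TCP at [0.16, 0.604, 0.223] pointing down, gripper open.
Joint ranges: [-3.01, 3.01], [-1.01, 2.22], [0.06, 2.58], [-1.02, 4.17], [0.09, 2.62], [-3.14, 3.14]. Speed limits (rad/s): [2.57, 2.57, 3.14, 3.14, 3.14, 3.14].

## Interface

Orientations are given as a unit quaternion [w, x, y, z].
In Python, from plant import state, grab_frame, get_calibration, job_done, recognise, regions_of gives the robot as it stands.
- The arm moves only by the tool apply_moves, never from a script. Its argument "targets" is a list of rows, each an object with "translation": the shift along the tool's x, y, z normalised to -1 to 1, where 1 is 100 mm, a list of three; "twist": the turn about the tool's z normalised to -1 to 1, where 1 is 0.1 rad; "hand": the opening, from 0 (shut) to 1 (fully open). A call has 1 to 8 rows; each row shifts and turns the commanded pose from where the row before left it, along the tool's axes as they then stand; what a row does not reach is not made up. A row lasts 1/10 s, in which the tool goes at most 50 mm and 8.59 degrees, less where a joint would pass 70% of its speed; a pose out of reach is approached as far as the arm can. A call with a number of a shift or a turn outside -1 to 1 is refused whole. A call with a gripper value outside its range is refused whole. The fingers move at their own pace and stop on an object; the grip force is fixed at half the most. Time passes only in rows, so rows that do not move let the fingers close. It gives the time, the measured TCP pose, the force, the opening and the grip force at its end, in the units of the state.
- state(): the state, without advancing time (a new reading comes with each control period).
- grab_frame(name): name is "scene" or "top" or "wrist"; returns the picture (480x640x3 uint8, red, green, blue); there is no depth.
- get_calibration(name): a dict with "camera_matrix" (3x3 intrinsics, pixels), "pose" (4x4, takes a point from camera to world coordinates). Camera axes: x right, y up, looking along -z (the intrinsics and any distortion apply to the point x, -y, -z); pixel columns grow to the right and rows downward; lengths in m; the calibration is good to about 2 mm. The wrist camera is an equidistant fisheye: a pixel r from the principal point sees the ray r / f radians off the axis. A picture is of the moment at which its call begins: read the wrist's pose just before it. get_calibration takes no time and is no camera call; for the wrist camera it gives the pose at the moment of the call.
- job_done(): hands the job in; it is judged then, once.
Trained networks look in the newest picture that a camera, given by its name, has taken for a name from the list of things; names that differ only in an ending like _2 or _b are one class to them, and where a whole thing is asked for, a point or a joint stands for the part that bears it (a point fixed in the world has none). Each returns a list of dicts, best first, with "score" (0 to 1); they miss things now and then, are a little off and sometimes report something else, mostly with a low value. They report only what shows in the picture. A call takes as long as a camera call.
- recognise(camera, query): "point" ([x, y, z] in m, in world coordinates, good to about 4 mm: the middle of the surface that is visible of it).
- regions_of(camera, query): "pixels" (480x640 bool, what is visible of it).
The state is a dict: "time": time; "joint_pos": joint angles; "joint_vel": joint speeds; "joint_efforts": joint torques, N m; "tool_pos": TCP position; "tool_rot": TCP orientation; "contact_force": force on the tool from outside, world axes, zero at the start; "ft_torque": the same for the moment, N m; "gripper_width": opening from 0.0 (shut) to 1.0 (fully open); "grasp_force": force on a finger pad.
Only numpy, scipy, OpenCV 4.12 (cv2) and the standard library are available. Lean on these libraries where they do the work, as an engineer would, in place of code of your own. Each camera call takes 0.05 s, during which the arm holds its last target. There are 200 camera calls.

## Task

The blue magazine was emptied through its steel front gate, which is still propped up on a wooden wedge. First ease the wedge straight back out from under the gate in small tugs, so that the gate comes down shut without slamming, and lay the wedge flat on the middle of the black mat. Then load every thin 140 mm softwood batten in front of the red tool box (not the short thick offcut) flat into the top of the magazine, one on another, pressing each down against the sprung platform until both red catches snap back over it; leave the other things on the bench where they are.

Things in the scene. Friction and masses are not known exactly. Their poses are not given: they have to be found in the camera images.
- magazine: Blue steel magazine fixed to the bench, 64 x 220 x 180 mm tall. Origin: centre of its foot, on the bench; its gate faces -x, y runs along its long side. Inside 44 (x) x 148 mm (y), for battens lying along y. Corner guides 165 mm tall, flared up to 180, cover only the ends: between y = -48 and +48 mm both long sides are open to fingers above 75 mm.
- mouth (a point): Point on the magazine's axis level with the catches' flat undersides, 135 mm above the bench; axes as the magazine's. A batten is held once its top is below this. Set loosely in, a batten rests on the catches' bevels with its top about 32 mm above this; push its middle down (10 to 20 N) until its top is some 6 mm below this, then let go.
- platform (a joint): Sprung platform in the magazine, m it has sunk: 0 = at rest (its top 6 mm below the catches), 0.102 = bottomed. 60 N/m, about 3 N to start it; when let go it pushes the pile back up against the catches. Each batten makes it sink 19 mm more.
- gate (a joint): Heavy steel front gate (0.9 kg, 112 wide x 8 x 68 mm tall), 35 mm to -x of the magazine's origin; m raised: 0 = shut, about 0.017 at the start, resting on the wedge. Slides straight up and down, falls by its own weight. When shut its lower edge is 4 mm and its top 74 mm above the bench.
- catch_left (a joint): Red sprung catch at the magazine's +y end, m pushed outward: 0 = sprung out over the pile (it reaches 10 mm inward), 0.011 = fully pushed back. Bevelled above, flat below.
- catch_right (a joint): The same catch at the magazine's -y end.
- wedge_mid (a point): Brown wooden wedge 140 x 40 mm, 0.12 kg; the point is the middle of its length, 14 mm above its underside. x points along it to the thin tip (x = +70 mm, 4 mm thick); it is 28 mm thick at x = -5 mm and from there to -70 mm a tail of even thickness, to grip across its width (y). At first the tip is under the gate, tail towards the robot; about 50 mm of pull frees the gate.
- mat: Thin black mat with a yellow outline lying on the bench, 160 x 100 mm, 1 mm thick; origin at its centre, x along its length.
- batten_1_mid (a point): Softwood batten 38 x 140 x 19 mm, 0.11 kg, one of three to five alike lying flat; this point is its centre, half-way up; x across its 38 mm width, y along its length, z through its thickness. Just beyond the battens (from x = 0.54 m, y = -0.21 to 0.11 m) stands a red tool box, about 200 mm tall with its lid ajar: carry round it or over it.
- batten_2_mid (a point): Softwood batten 38 x 140 x 19 mm, 0.11 kg, one of three to five alike lying flat; this point is its centre, half-way up; x across its 38 mm width, y along its length, z through its thickness. Just beyond the battens (from x = 0.54 m, y = -0.21 to 0.11 m) stands a red tool box, about 200 mm tall with its lid ajar: carry round it or over it.
- batten_3_mid (a point): Softwood batten 38 x 140 x 19 mm, 0.11 kg, one of three to five alike lying flat; this point is its centre, half-way up; x across its 38 mm width, y along its length, z through its thickness. Just beyond the battens (from x = 0.54 m, y = -0.21 to 0.11 m) stands a red tool box, about 200 mm tall with its lid ajar: carry round it or over it.
- batten_4_mid (a point): Softwood batten 38 x 140 x 19 mm, 0.11 kg, one of three to five alike lying flat; this point is its centre, half-way up; x across its 38 mm width, y along its length, z through its thickness. Just beyond the battens (from x = 0.54 m, y = -0.21 to 0.11 m) stands a red tool box, about 200 mm tall with its lid ajar: carry round it or over it.
- batten_5_mid (a point): Softwood batten 38 x 140 x 19 mm, 0.11 kg, one of three to five alike lying flat; this point is its centre, half-way up; x across its 38 mm width, y along its length, z through its thickness. Just beyond the battens (from x = 0.54 m, y = -0.21 to 0.11 m) stands a red tool box, about 200 mm tall with its lid ajar: carry round it or over it.
- jar_nuts: Screw-top jar with a dark blue lid, 68 mm wide, 95 mm tall; origin at its base. Bystander: not to be moved.
- offcut: Short thick wooden offcut 45 x 110 x 35 mm, not a batten; origin at its underside. Bystander: not to be moved.

How it is judged:
On the way:
1. the gate is shut, the wedge being out from under it, before any batten is put into the magazine (value of joint gate below 0.003 m and horizontal distance between each of batten_1_mid, batten_2_mid, batten_3_mid, batten_4_mid, batten_5_mid and mouth above 0.07 m), for 0.2 s.
At the end, for the whole second after the job is handed in: The gate is shut (within 3 mm); the wedge lies flat on the mat, its middle within 45 mm of the mat's centre; every batten present lies flat in the magazine (centre within 12 mm of its axis) with its top below the catches (2.5 mm tolerance), at rest, and both catches are sprung back in (within 3 mm) (value of joint each of gate, catch_left, catch_right below 0.003 m and horizontal distance between wedge_mid and mat below 0.045 m and height (world z) of wedge_mid below 0.024 m and angle between wedge_mid's own z axis and vertical below 0.15 rad and horizontal distance between each of batten_1_mid, batten_2_mid, batten_3_mid, batten_4_mid, batten_5_mid and mouth below 0.012 m and height (world z) of each of batten_1_mid, batten_2_mid, batten_3_mid, batten_4_mid, batten_5_mid below 0.128 m and angle between the z axis of each of batten_1_mid, batten_2_mid, batten_3_mid, batten_4_mid, batten_5_mid and the z axis of magazine, either way round below 0.12 rad and linear speed of each of batten_1, batten_2, batten_3, batten_4, batten_5 below 0.03 m/s); the robot touches nothing.
It fails at once if the gate slams down (faster than 0.4 m/s) (velocity of joint gate below -0.4 m/s).
It fails at once if a bystander (jar of nuts or short offcut) is shifted by more than 5 cm (distance of any of jar_nuts, offcut from where it was at the start of the episode above 0.05 m).
Of batten_1, batten_2, batten_3, batten_4, batten_5 only 3 to 5 are there at a start; the rules pass over those that are not, and their reading is None.
At some moment in a run one of batten_5 may be knocked a few centimetres aside while the robot is not near it.
Once in a run the grip may slacken for a moment while it holds something.
It also fails if it takes over 210 s, if anything falls off the work surface, if the arm or the gripper's body presses on something with over 40 N, if the wrist force passes 120 N, or if a joint passes its speed limit or range.

## Working session

There is one attempt and no reset: what is moved stays moved. The work goes in short steps, Python scripts to look and compute and a tool call to move; the robot and the scene stay as the last step left them, time stands still between calls to the robot, and variables do not carry over. Pictures are saved under pics/ and viewed, at most 14 in all, crops included, and the job is handed in when it is done.

Besides the shell and the picture viewer there is one more tool, called after ">>>" by a JSON object that holds its "api" and its "payload", one argument or row to a line. apply_moves: Moves the arm, as the interface text tells. Its arguments: {"type":"object","properties":{"targets":{"type":"array"}},"required":["targets"]}

```bash
mkdir -p pics; ls; python3 - <<'E'
from plant import *
import cv2,numpy as np
print(state())
for c in("scene","top"):
    f=grab_frame(c); cv2.imwrite(f"pics/{c}0.png",f[:,:,::-1])
    k=get_calibration(c); print(c,np.round(k["camera_matrix"],1).tolist(),np.round(k["pose"],3).tolist(),[x for x in k if x not in("camera_matrix","pose")])
    for q in("magazine","gate","wedge_mid","mat","batten_1_mid","jar_nuts","offcut","catch_left"):
        for d in recognise(c,q): print(c,q,round(d["score"],2),np.round(d["point"],3))
E
```

```text
pics
{'time': 0.0, 'joint_pos': array([ 1.19297965e+00,  5.33865422e-02,  1.61431725e+00,  1.81250725e-05,
        1.47596810e+00, -1.18987310e-01]), 'joint_vel': array([-0.0013546 ,  0.00046237, -0.00161077, -0.00016161,  0.00126569,
       -0.00031107]), 'joint_efforts': array([ 2.37904431e-03, -3.93692636e+01, -3.70177031e+01,  1.93712174e-05,
        7.07997009e-03, -2.25653429e-05]), 'tool_pos': array([0.15971692, 0.60358489, 0.22173073]), 'tool_rot': array([-2.64339993e-04,  1.29054531e-01,  9.91636953e-01, -1.00549204e-03]), 'contact_force': array([1.2742897 , 0.52924922, 0.87708911]), 'ft_torque': array([-0.05159198,  0.01637629, -0.00507413]), 'grasp_force': 0.0, 'gripper_width': 1.0021148822901098}
scene [[487.5, 0.0, 324.0], [0.0, 487.5, 243.6], [0.0, 0.0, 1.0]] [[0.842, 0.254, -0.477, -0.097], [-0.54, 0.425, -0.727, -1.046], [0.018, 0.869, 0.494, 0.775], [0.0, 0.0, 0.0, 1.0]] []
scene magazine 0.8 [ 0.581 -0.402  0.086]
scene magazine 0.47 [ 0.479 -0.579  0.034]
scene gate 0.75 [ 0.56  -0.364  0.063]
scene wedge_mid 0.79 [ 0.51  -0.383  0.028]
scene mat 0.95 [ 0.438 -0.45
[... 217 characters left out ...]
  0.015]
scene catch_left 0.38 [ 0.603 -0.301  0.148]
top [[598.9, 0.0, 329.7], [0.0, 598.9, 235.0], [0.0, 0.0, 1.0]] [[0.025, 0.996, -0.091, 0.367], [-1.0, 0.024, -0.013, -0.098], [-0.011, 0.091, 0.996, 1.733], [0.0, 0.0, 0.0, 1.0]] []
top magazine 0.71 [ 0.59  -0.363  0.133]
top magazine 0.27 [ 0.433 -0.12   0.014]
top magazine 0.2 [0.554 0.376 0.095]
top gate 0.77 [ 0.561 -0.37   0.094]
top gate 0.5 [ 0.6   -0.298  0.147]
top wedge_mid 0.71 [ 0.441 -0.45   0.003]
top wedge_mid 0.65 [ 0.52  -0.375  0.024]
top mat 0.34 [ 0.431 -0.119  0.015]
top mat 0.19 [0.44  0.026 0.018]
top batten_1_mid 0.74 [0.443 0.098 0.018]
top jar_nuts 0.95 [0.554 0.383 0.095]
top offcut 0.64 [ 0.487 -0.57   0.038]
```

View pics/top0.png

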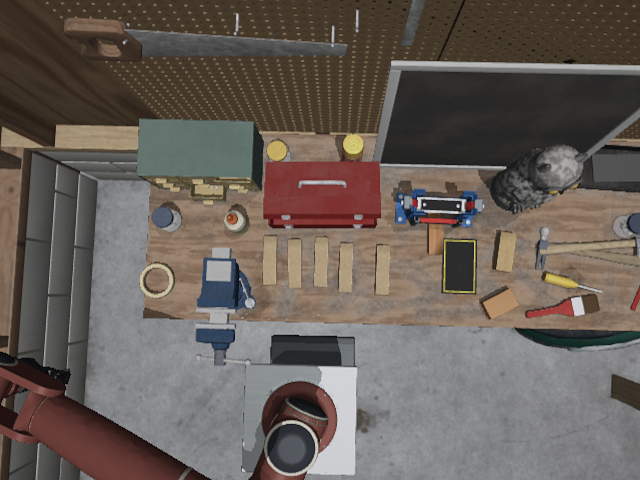

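View pics/scene0.png

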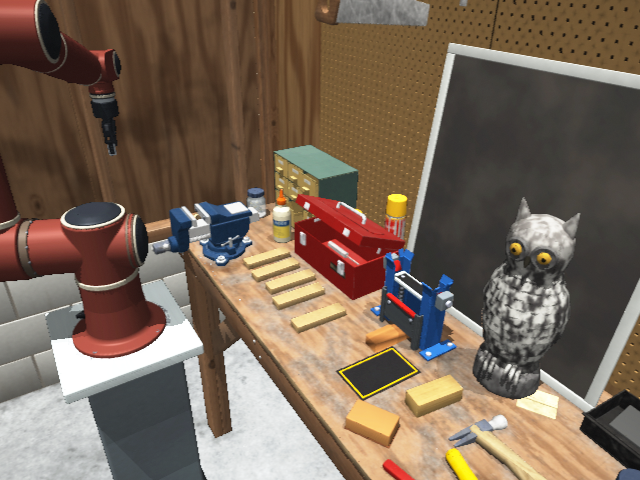

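The top view shows five battens (columns 270, 295, 321, 346 and 383, rows about 236–294). The magazine is at (440,208), the wedge under its gate at (434,238), the mat at (460,266) and the offcut at (506,252). The scene view agrees with this.

```bash
cat > h.py <<'E'
from plant import *
import cv2,numpy as np
from scipy.spatial.transform import Rotation as R
def ray(c,px,k=None):
    k=k or get_calibration(c);K=k["camera_matrix"];P=np.array(k["pose"])
    x=(px[0]-K[0][2])/K[0][0];y=(px[1]-K[1][2])/K[1][1]
    if c=="wrist":
        r=np.hypot(x,y);s=np.sin(r)/max(r,1e-9);d=np.array([x*s,-y*s,-np.cos(r)])
    else: d=np.array([x,-y,-1.])
    d=P[:3,:3]@d;return P[:3,3],d/np.linalg.norm(d)
def onz(c,px,z,k=None):
    o,d=ray(c,px,k);return o+d*(z-o[2])/d[2]
def tri(r1,r2):
    (o1,d1),(o2,d2)=r1,r2
    A=np.array([d1,-d2]).T;t=np.linalg.lstsq(A,o2-o1,rcond=None)[0]
    p,q=o1+d1*t[0],o2+d2*t[1];return (p+q)/2,np.linalg.norm(p-q)
def rect(c,m,z,k=None):
    """footprint of mask on plane z: centre, sides, angle of long side"""
    k=k or get_calibration(c)
    cs,_=cv2.findContours(m.astype(np.uint8),cv2.RETR_EXTERNAL,cv2.CHAIN_APPROX_NONE)
    ct=max(cs,key=cv2.contourArea)[:,0]
    p=np.array([onz(c,q,z,k)[:2] for q in ct])
    (cx,cy),(w,h),a=cv2.minAreaRect((p*1000).astype(np.float32))
    if w<h: w,h,a=h,w,a+90
    a=(a+90)%180-90
    return np.round([cx/1000,cy/1000],4),round(w),round(h),round(a,1),ct.mean(0)
def tcp():
    s=state();return s["tool_pos"],R.from_quat(np.roll(s["tool_rot"],-1))
def go(p,yaw=None):
    """tool-frame shift (units of 100mm) to world p; twist (0.1rad) so that tool y lies along yaw (mod 180)"""
    t,r=tcp();v=r.inv().apply(np.array(p)-t)*10
    y=r.apply([0,1,0]);cur=np.arctan2(y[1],y[0]);dz=None
    if yaw is not None:
        d=(yaw-cur+np.pi/2)%np.pi-np.pi/2;dz=np.round(-d*10,2)
    print("shift",np.round(v,2),"twist",dz,"tcp",np.round(t,4),"yaw",round(np.degrees(cur),1))
E
python3 - <<'E'
from h import *
kk={c:get_calibration(c) for c in("top","scene")}
cen={}
for c in kk:
    grab_frame(c)
    for q,z in(("batten_1_mid",.019),("wedge_mid",.024),("mat",.001),("offcut",.035),("magazine",.17),("catch_left",.14),("gate",.09)):
        for d in regions_of(c,q):
            if d["pixels"].sum()<30 or d["score"]<.2: continue
            n,l,s=0,0,0
            r=rect(c,d["pixels"],z,kk[c]);print(c,q,round(d["score"],2),r[:4],np.round(r[4]))
E
```

```text
top batten_1_mid 0.89 (array([0.4461, 0.0968]), 141, 40, 1.9) [269. 261.]
top wedge_mid 0.89 (array([ 0.5173, -0.378 ]), 89, 43, 0.6) [435. 240.]
top wedge_mid 0.71 (array([ 0.6197, -0.3169]), 20, 14, 0.7) [415. 203.]
top offcut 0.75 (array([ 0.4855, -0.5709]), 111, 57, -6.9) [504. 252.]
top magazine 0.68 (array([ 0.5876, -0.3628]), 230, 97, 88.9) [436. 208.]
top magazine 0.58 (array([ 0.4216, -0.2163]), 126, 36, -1.1) [382. 270.]
top gate 0.46 (array([ 0.5618, -0.3722]), 102, 16, 89.3) [438. 221.]
scene batten_1_mid 0.65 (array([0.4416, 0.0859]), 152, 68, 1.0) [266. 257.]
scene wedge_mid 0.71 (array([ 0.5103, -0.3844]), 101, 62, 1.0) [385. 337.]
scene mat 0.89 (array([ 0.4444, -0.4481]), 163, 103, -0.4) [377. 372.]
scene offcut 0.61 (array([ 0.4755, -0.5841]), 131, 67, -7.1) [433. 395.]
scene magazine 0.88 (array([ 0.529 , -0.4414]), 386, 167, 45.0) [416. 304.]
scene gate 0.72 (array([ 0.5371, -0.3941]), 156, 69, 87.0) [399. 314.]
```

>>> {"api": "apply_moves", "payload": {
  "targets": [
    {"translation": [0, 0, -0.4], "twist": -1, "hand": 1},
    {"translation": [0, 0, -0.4], "twist": -1, "hand": 1},
    {"translation": [0, 0, -0.4], "twist": -0.58, "hand": 1},
    {"translation": [-0.2, -0.4, 0], "twist": 0, "hand": 1},
    {"translation": [-0.2, -0.4, 0], "twist": 0, "hand": 1},
    {"translation": [-0.2, -0.4, 0], "twist": 0, "hand": 1},
    {"translation": [-0.2, -0.4, 0], "twist": 0, "hand": 1},
    {"translation": [-0.2, -0.4, 0], "twist": 0, "hand": 1}
  ]
}}

```text
time: 2.5
tool_pos: [0.2602, 0.4025, 0.3431]
tool_rot: [0.0, 0.0, 1.0, 0.0]
contact_force: [1.7, 0.8, 0.2]
gripper_width: 0.999
grasp_force: 0.0
```

>>> {"api": "apply_moves", "payload": {
  "targets": [
    {"translation": [-0.2, -0.4, 0], "twist": 0, "hand": 1},
    {"translation": [-0.2, -0.4, 0], "twist": 0, "hand": 1},
    {"translation": [-0.2, -0.4, 0], "twist": 0, "hand": 1},
    {"translation": [-0.2, -0.4, 0], "twist": 0, "hand": 1},
    {"translation": [-0.2, -0.4, 0], "twist": 0, "hand": 1},
    {"translation": [-0.2, -0.4, 0], "twist": 0, "hand": 1},
    {"translation": [-0.2, -0.4, 0], "twist": 0, "hand": 1},
    {"translation": [0, -0.4, 0], "twist": 0, "hand": 1}
  ]
}}

```text
time: 3.3
tool_pos: [0.4004, 0.082, 0.3427]
tool_rot: [-0.0, 0.001, 1.0, -0.0]
contact_force: [0.4, -0.4, 0.4]
gripper_width: 0.998
grasp_force: 0.0
```

```bash
python3 - <<'E'
from h import *
k=get_calibration("wrist");print(np.round(k["pose"],3).tolist(),np.round(k["camera_matrix"],1).tolist())
f=grab_frame("wrist");cv2.imwrite("pics/w1.png",f[:,:,::-1])
for d in recognise("wrist","batten_1_mid"):print(d)
E
```

```text
[[0.002, -0.95, -0.311, 0.321], [1.0, 0.002, 0.002, 0.082], [-0.001, -0.311, 0.95, 0.494], [0.0, 0.0, 0.0, 1.0]] [[371.6, 0.0, 317.5], [0.0, 371.6, 240.0], [0.0, 0.0, 1.0]]
{'point': [0.4403, 0.096, 0.0155], 'score': 0.97}
{'point': [0.5437, 0.3735, 0.0691], 'score': 0.51}
{'point': [0.5135, -0.3587, 0.0301], 'score': 0.5}
```

View pics/w1.png

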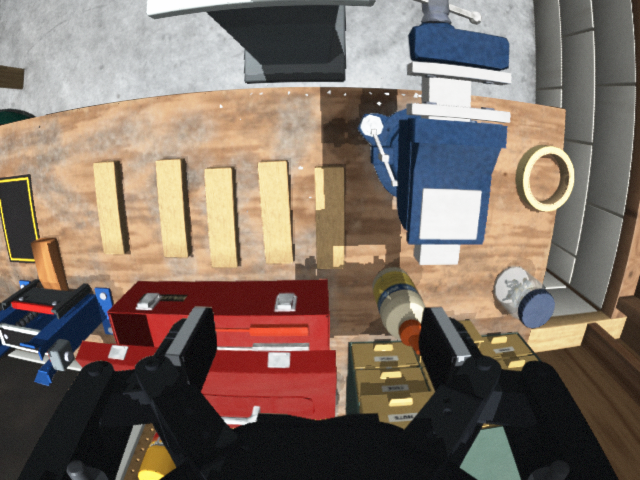

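>>> {"api": "apply_moves", "payload": {
  "targets": [
    {"translation": [0, -0.45, 0], "twist": 0, "hand": 1},
    {"translation": [0, -0.45, 0], "twist": 0, "hand": 1},
    {"translation": [0, -0.45, 0], "twist": 0, "hand": 1},
    {"translation": [0, -0.45, 0], "twist": 0, "hand": 1},
    {"translation": [-0.1, -0.45, 0], "twist": 0, "hand": 1},
    {"translation": [-0.1, -0.45, 0], "twist": 0, "hand": 1},
    {"translation": [-0.1, -0.45, 0.2], "twist": 0, "hand": 1},
    {"translation": [-0.1, -0.45, 0.2], "twist": 0, "hand": 1}
  ]
}}

```text
time: 4.2
tool_pos: [0.44, -0.2773, 0.3038]
tool_rot: [0.001, 0.0, 1.0, -0.001]
contact_force: [0.7, 0.5, 0.3]
gripper_width: 1.0
grasp_force: 0.0
```

The wrist view shows five battens (columns 110, 172, 222, 275 and 330, rows about 160–265), with the magazine at (50,330). Next I'll measure the wedge and magazine from here.

```bash
python3 - <<'E'
from h import *
k=get_calibration("wrist")
f=grab_frame("wrist");cv2.imwrite("pics/w2.png",f[:,:,::-1])
for q,z in(("wedge_mid",.026),("mat",.001),("magazine",.17),("offcut",.035),("gate",.09),("catch_left",.14)):
    for d in recognise("wrist",q)[:2]:print(q,d)
    for d in regions_of("wrist",q)[:2]:print(q,round(d["score"],2),rect("wrist",d["pixels"],z,k))
E
```

```text
wedge_mid {'point': [0.5095, -0.376, 0.0311], 'score': 0.78}
wedge_mid 0.95 (array([ 0.5155, -0.3758]), 91, 45, 1.0, array([239.64583333, 250.015625  ]))
mat {'point': [0.4392, -0.4479, 0.0012], 'score': 0.76}
mat 0.98 (array([ 0.4444, -0.4484]), 160, 101, -0.6, array([186.82044199, 188.90331492]))
mat 0.26 (array([ 0.4302, -0.2268]), 145, 42, -1.7, array([359.41843972, 177.57446809]))
magazine {'point': [0.5849, -0.329, 0.0921], 'score': 0.69}
magazine 0.71 (array([ 0.5448, -0.3508]), 196, 165, 68.9, array([246.79816514, 332.2621232 ]))
magazine 0.3 (array([ 0.4164, -0.1318]), 91, 30, 0.1, array([490.85271318, 195.65503876]))
offcut {'point': [0.4849, -0.5622, 0.031], 'score': 0.93}
offcut 0.59 (array([ 0.4841, -0.5642]), 118, 64, -8.0, array([103.3 , 227.05]))
gate {'point': [0.5593, -0.3692, 0.0649], 'score': 0.86}
gate {'point': [0.4256, -0.1234, 0.0201], 'score': 0.25}
gate 0.81 (array([ 0.5505, -0.3705]), 112, 41, 89.1, array([240.39912281, 299.79385965]))
catch_left {'point': [0.6069, -0.2989, 0.15], 'score': 0.71}
catch_left 0.57 (array([ 0.6145, -0.3016]), 23, 10, 23.6, array([295.58536585, 373.80487805]))
```

View pics/w2.png

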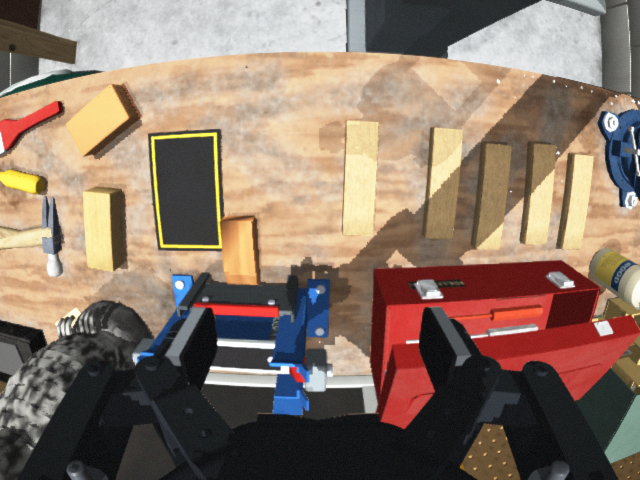

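The wedge's tail is at (239,250), with the gate behind it and the mat at (187,189). I'm moving above the tail now.

>>> {"api": "apply_moves", "payload": {
  "targets": [
    {"translation": [-0.1, -0.25, 0.3], "twist": 0, "hand": 1},
    {"translation": [-0.1, -0.25, 0.3], "twist": 0, "hand": 1},
    {"translation": [-0.1, -0.25, 0.4], "twist": 0, "hand": 1},
    {"translation": [-0.1, -0.1, 0.4], "twist": 0, "hand": 1},
    {"translation": [0, 0, 0.4], "twist": 0, "hand": 1},
    {"translation": [0, 0, 0], "twist": 0, "hand": 1},
    {"translation": [0, 0, 0], "twist": 0, "hand": 1}
  ]
}}

```text
time: 5.55
tool_pos: [0.4789, -0.3602, 0.1233]
tool_rot: [-0.0, 0.0, 1.0, 0.0]
contact_force: [0.9, 1.0, 0.3]
gripper_width: 1.001
grasp_force: 0.0
```

```bash
python3 - <<'E'
from h import *
t=regions_of; grab_frame("wrist");k=get_calibration("wrist")
d=t("wrist","wedge_mid")[0];r=rect("wrist",d["pixels"],.028,k);print(r)
grab_frame("top");d2=t("top","wedge_mid")[0];
# tail-end top edge: nearest-to-robot extreme pixels in both views (bottom in top view, top in wrist view)
def edge(m,top):
    rr=np.where(m.any(1))[0];row=rr[0]+1 if top else rr[-1]-1
    c=np.where(m[row])[0];return (c.mean(),row),len(c)
a,b=edge(d["pixels"],True),edge(d2["pixels"],False)
print(a,b)
print(tri(ray("wrist",r[4],k),ray("top",rect("top",d2["pixels"],.028)[4])))
print(onz("wrist",a[0],.028,k))
go([.492,-.377,.027],np.pi/2)
E
```

```text
(array([ 0.5161, -0.3797]), 93, 41, 0.1, array([294.15822785, 279.81962025]))Traceback (most recent call last):
  File "<stdin>", line 4, in <module>
IndexError: list index out of range
```

>>> {"api": "apply_moves", "payload": {
  "targets": [
    {"translation": [-0.13, -0.19, 0.2], "twist": 0, "hand": 1},
    {"translation": [0, 0, 0.3], "twist": 0, "hand": 1},
    {"translation": [0, 0, 0.3], "twist": 0, "hand": 1},
    {"translation": [0, 0, 0.16], "twist": 0, "hand": 1},
    {"translation": [0, 0, 0], "twist": 0, "hand": 1},
    {"translation": [0, 0, 0], "twist": 0, "hand": 1},
    {"translation": [0, 0, 0], "twist": 0, "hand": 0.7},
    {"translation": [0, 0, 0], "twist": 0, "hand": 0.6}
  ]
}}

```text
time: 6.55
tool_pos: [0.4931, -0.3806, 0.0294]
tool_rot: [0.001, 0.0, 1.0, -0.001]
contact_force: [0.1, -0.4, -0.6]
gripper_width: 0.691
grasp_force: 0.0
```

>>> {"api": "apply_moves", "payload": {
  "targets": [
    {"translation": [0, 0, 0], "twist": 0, "hand": 0.5},
    {"translation": [0, 0, 0], "twist": 0, "hand": 0.3},
    {"translation": [0, 0, 0], "twist": 0, "hand": 0.3},
    {"translation": [0, 0, 0], "twist": 0, "hand": 0.3},
    {"translation": [0, 0, 0], "twist": 0, "hand": 0.3},
    {"translation": [0, 0, 0], "twist": 0, "hand": 0.3}
  ]
}}

```text
time: 7.15
tool_pos: [0.492, -0.3796, 0.0271]
tool_rot: [-0.0, 0.0, 1.0, 0.0]
contact_force: [-0.1, 0.2, 0.1]
gripper_width: 0.3
grasp_force: 0.0
```

```bash
python3 - <<'E'
from h import *
print(state())
f=grab_frame("wrist");cv2.imwrite("pics/w3.png",f[:,:,::-1])
E
```

```text
{'time': 7.15, 'joint_pos': array([-7.76842426e-01,  2.37023057e-01,  1.75661441e+00, -2.24269674e-05,
        1.14812103e+00, -2.34683817e+00]), 'joint_vel': array([-5.42357982e-04,  4.16067172e-05, -7.90519405e-04, -1.68587636e-03,
       -6.49291200e-04, -1.23458956e-03]), 'joint_efforts': array([ 1.48675077e-03, -4.23752832e+01, -3.20247102e+01, -1.04009875e-04,
        7.99476675e-04, -2.05117288e-05]), 'tool_pos': array([ 0.49200585, -0.37961812,  0.02713272]), 'tool_rot': array([-6.63212531e-05,  3.95692318e-04,  9.99999918e-01,  5.08095066e-05]), 'contact_force': array([-0.06580424,  0.21920682,  0.13318179]), 'ft_torque': array([-0.03488703,  0.00821806, -0.01266642]), 'grasp_force': 0.0, 'gripper_width': 0.2997782939594728}
```

View pics/w3.png

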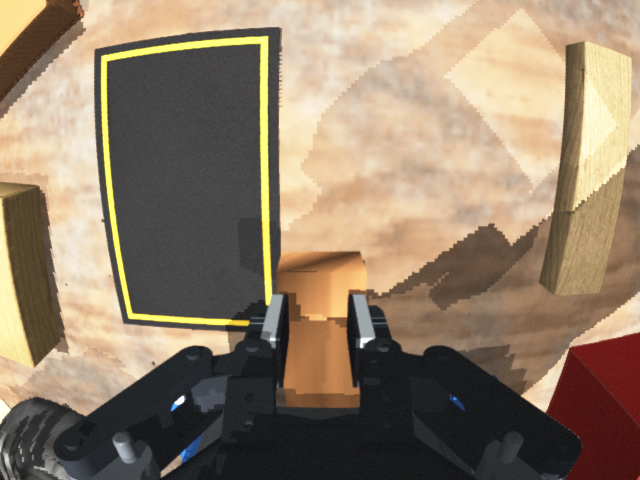

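The fingers straddle the wedge (pads at columns 278 and 360, wedge 280–362) but haven't gripped it yet, so I'll close further.

>>> {"api": "apply_moves", "payload": {
  "targets": [
    {"translation": [0, 0, 0], "twist": 0, "hand": 0.15},
    {"translation": [0, 0, 0], "twist": 0, "hand": 0},
    {"translation": [0, 0, 0], "twist": 0, "hand": 0},
    {"translation": [0, 0, 0], "twist": 0, "hand": 0},
    {"translation": [0, 0, 0], "twist": 0, "hand": 0}
  ]
}}

```text
time: 7.7
tool_pos: [0.492, -0.3796, 0.0272]
tool_rot: [-0.0, 0.0, 1.0, -0.0]
contact_force: [0.0, 0.9, -0.4]
gripper_width: 0.003
grasp_force: 0.0
```

```bash
python3 - <<'E'
from h import *
f=grab_frame("wrist");a=f[200:440,180:460]
g=grab_frame("scene")[250:400,300:480]
o=np.zeros((600,800,3),np.uint8);o[:480,:400]=cv2.resize(a,(400,480));o[:333,400:]=cv2.resize(g,(400,333));cv2.imwrite("pics/w4.png",o[:,:,::-1])
k=get_calibration("wrist");P=np.array(k["pose"]);K=k["camera_matrix"]
for p in([.492,-.3796,.005],[.492,-.3796,.028],[.472,-.3796,.028],[.472,-.3796,0]):
    v=P[:3,:3].T@(np.array(p)-P[:3,3]);v=[v[0],-v[1],-v[2]];th=np.arctan2(np.hypot(v[0],v[1]),v[2]);s=th/np.hypot(v[0],v[1]);print(p,K[0][0]*v[0]*s+K[0][2],K[1][1]*v[1]*s+K[1][2])
E
```

```text
[0.492, -0.3796, 0.005] 317.941640230573 283.0470721746372
[0.492, -0.3796, 0.028] 317.9554402194283 304.1078631559339
[0.472, -0.3796, 0.028] 317.90955864297837 263.4265463052708
[0.472, -0.3796, 0] 317.8972172976278 242.9131499525026
```

View pics/w4.png

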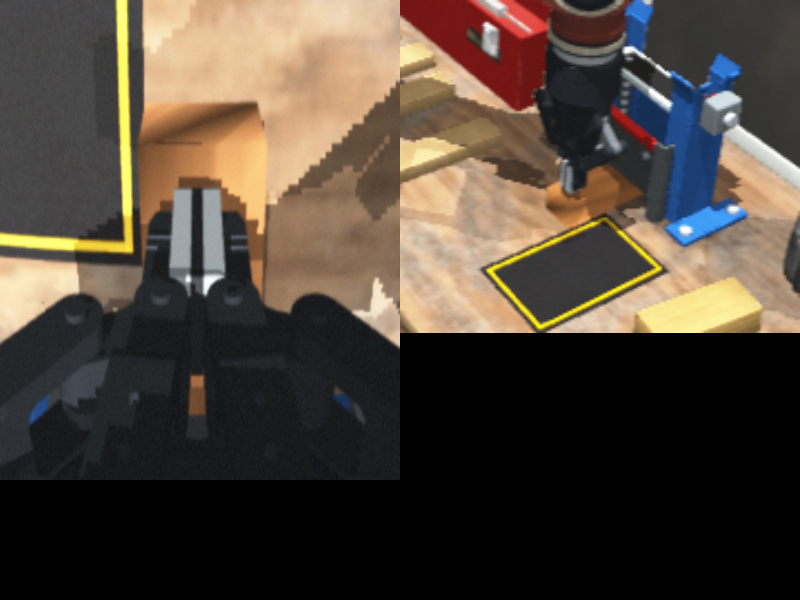

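```bash
python3 - <<'E'
from h import *
print(tri(ray("scene",(377.4,335.6)),(np.array([.492,-.3796,0]),np.array([0,0,1.]))))
print(tri(ray("wrist",(318,294)),(np.array([.482,-.3796,0]),np.array([0,0,1.]))))
print(tri(ray("wrist",(318,294)),(np.array([.492,-.3796,0]),np.array([0,0,1.]))))
s=state();print(s["time"],s["gripper_width"],s["grasp_force"],s["contact_force"])
E
```

```text
(array([ 0.49264748, -0.38017477,  0.03172587]), np.float64(0.0017315834627356513))
(array([ 0.482     , -0.37958725,  0.03771967]), np.float64(2.5503248689588365e-05))
(array([ 0.492     , -0.37958772,  0.01761593]), np.float64(2.4557724632308648e-05))
7.8 -0.0007420823985209896 0.0 [ 0.97279068  0.49189694 -0.67362951]
```

Both views put the fingertips at z of about 0.03, above the wedge, so the fingers reach less far than stated. I'll open and go lower in small steps while watching the force.

>>> {"api": "apply_moves", "payload": {
  "targets": [
    {"translation": [0, 0, -0.1], "twist": 0, "hand": 0.8},
    {"translation": [0, 0, 0], "twist": 0, "hand": 0.8},
    {"translation": [0, 0, 0], "twist": 0, "hand": 0.8},
    {"translation": [0, 0, 0], "twist": 0, "hand": 0.8},
    {"translation": [0, 0, 0.1], "twist": 0, "hand": 0.8},
    {"translation": [0, 0, 0.06], "twist": 0, "hand": 0.8},
    {"translation": [0, 0, 0.06], "twist": 0, "hand": 0.8},
    {"translation": [0, 0, 0], "twist": 0, "hand": 0.8}
  ]
}}

```text
time: 8.6
tool_pos: [0.4911, -0.3787, 0.0132]
tool_rot: [-0.001, 0.0, 1.0, 0.001]
contact_force: [0.3, 0.4, -0.5]
gripper_width: 0.8
grasp_force: 0.0
```

```bash
python3 - <<'E'
from h import *
f=grab_frame("wrist");a=f[200:440,180:460]
g=grab_frame("scene")[250:400,300:480]
o=np.zeros((480,800,3),np.uint8);o[:480,:400]=cv2.resize(a,(400,480));o[:333,400:]=cv2.resize(g,(400,333));cv2.imwrite("pics/w5.png",o[:,:,::-1])
E
```

```text
(no output)
```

View pics/w5.png

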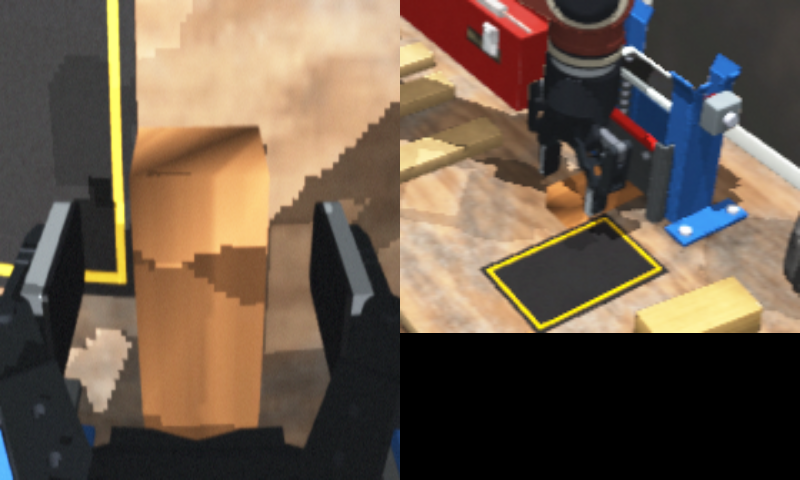

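>>> {"api": "apply_moves", "payload": {
  "targets": [
    {"translation": [0, 0, 0.05], "twist": 0, "hand": 0.8},
    {"translation": [0, 0, 0.05], "twist": 0, "hand": 0.8},
    {"translation": [0, 0, 0], "twist": 0, "hand": 0.7},
    {"translation": [0, 0, 0], "twist": 0, "hand": 0.6},
    {"translation": [0, 0, 0], "twist": 0, "hand": 0.5},
    {"translation": [0, 0, 0], "twist": 0, "hand": 0.3},
    {"translation": [0, 0, 0], "twist": 0, "hand": 0.3}
  ]
}}

```text
time: 9.4
tool_pos: [0.492, -0.3789, 0.0058]
tool_rot: [-0.0, -0.0, 1.0, 0.001]
contact_force: [-2.4, 4.1, 4.5]
gripper_width: 0.449
grasp_force: 61.6
```

The wedge is gripped (width 0.449, 62 N). Now I'll tug it back gently.

>>> {"api": "apply_moves", "payload": {
  "targets": [
    {"translation": [0.04, 0, 0], "twist": 0, "hand": 0.3},
    {"translation": [0.04, 0, 0], "twist": 0, "hand": 0.3},
    {"translation": [0, 0, 0], "twist": 0, "hand": 0.3},
    {"translation": [0.04, 0, 0], "twist": 0, "hand": 0.3},
    {"translation": [0.04, 0, 0], "twist": 0, "hand": 0.3},
    {"translation": [0, 0, 0], "twist": 0, "hand": 0.3}
  ]
}}

```text
time: 10.0
tool_pos: [0.4768, -0.3802, 0.0058]
tool_rot: [0.001, 0.001, 1.0, -0.001]
contact_force: [3.8, 0.4, 0.7]
gripper_width: 0.451
grasp_force: 60.9
```

```bash
python3 - <<'E'
from h import *
k=get_calibration("wrist");grab_frame("wrist")
for d in regions_of("wrist","wedge_mid")[:1]:print(rect("wrist",d["pixels"],.028,k))
E
```

```text
(array([ 0.4892, -0.3802]), 79, 41, 1.3, array([318.26535088, 339.9254386 ]))
```

>>> {"api": "apply_moves", "payload": {
  "targets": [
    {"translation": [0.04, 0, 0], "twist": 0, "hand": 0.3},
    {"translation": [0.04, 0, 0], "twist": 0, "hand": 0.3},
    {"translation": [0, 0, 0], "twist": 0, "hand": 0.3},
    {"translation": [0.04, 0, 0], "twist": 0, "hand": 0.3},
    {"translation": [0.04, 0, 0], "twist": 0, "hand": 0.3},
    {"translation": [0, 0, 0], "twist": 0, "hand": 0.3},
    {"translation": [0.04, 0, 0], "twist": 0, "hand": 0.3},
    {"translation": [0, 0, 0], "twist": 0, "hand": 0.3}
  ]
}}

```text
time: 10.9
tool_pos: [0.4565, -0.3801, 0.0058]
tool_rot: [0.001, 0.0, 1.0, -0.0]
contact_force: [3.9, -0.4, 3.6]
gripper_width: 0.449
grasp_force: 61.2
```

>>> {"api": "apply_moves", "payload": {
  "targets": [
    {"translation": [0.04, 0, 0], "twist": 0, "hand": 0.3},
    {"translation": [0.04, 0, 0], "twist": 0, "hand": 0.3},
    {"translation": [0, 0, 0], "twist": 0, "hand": 0.3},
    {"translation": [0.04, 0, 0], "twist": 0, "hand": 0.3},
    {"translation": [0.04, 0, 0], "twist": 0, "hand": 0.3},
    {"translation": [0, 0, 0], "twist": 0, "hand": 0.3},
    {"translation": [0.04, 0, 0], "twist": 0, "hand": 0.3},
    {"translation": [0, 0, 0], "twist": 0, "hand": 0.3}
  ]
}}

```text
time: 11.7
tool_pos: [0.436, -0.3802, 0.0058]
tool_rot: [-0.0, 0.0, 1.0, -0.001]
contact_force: [2.6, 0.0, 5.7]
gripper_width: 0.449
grasp_force: 61.4
```

>>> {"api": "apply_moves", "payload": {
  "targets": [
    {"translation": [0.05, 0, 0], "twist": 0, "hand": 0.3},
    {"translation": [0.05, 0, 0], "twist": 0, "hand": 0.3},
    {"translation": [0.05, 0, 0], "twist": 0, "hand": 0.3},
    {"translation": [0.05, 0, 0], "twist": 0, "hand": 0.3},
    {"translation": [0, 0, 0], "twist": 0, "hand": 0.3},
    {"translation": [0, 0, 0], "twist": 0, "hand": 0.3}
  ]
}}

```text
time: 12.3
tool_pos: [0.4153, -0.3802, 0.0057]
tool_rot: [-0.001, 0.0, 1.0, -0.0]
contact_force: [0.5, 0.2, 6.0]
gripper_width: 0.457
grasp_force: 40.2
```

```bash
python3 - <<'E'
from h import *
k=get_calibration("wrist");f=grab_frame("wrist")
for d in regions_of("wrist","wedge_mid")[:1]:print(rect("wrist",d["pixels"],.028,k))
g=grab_frame("scene")[220:400,280:500]
o=np.zeros((480,800,3),np.uint8);o[:480,:400]=cv2.resize(f[80:,120:520],(400,480));o[:327,400:]=cv2.resize(g,(400,327));cv2.imwrite("pics/w6.png",o[:,:,::-1])
E
```

```text
(array([ 0.4276, -0.3802]), 79, 41, 1.3, array([318.12747253, 339.72967033]))
```

View pics/w6.png

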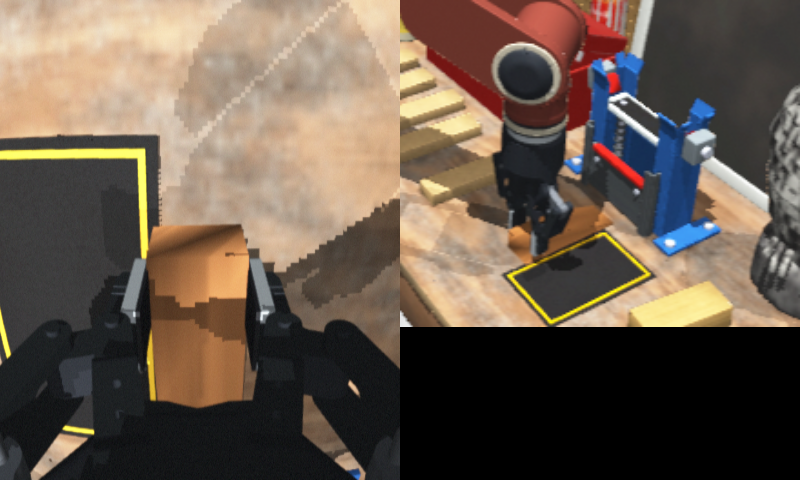

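The gate is down: its red strip sits at the bottom stop, and the wedge tip is clear of it. Next I'll lift the wedge and lay it on the mat.

>>> {"api": "apply_moves", "payload": {
  "targets": [
    {"translation": [0, 0, 0], "twist": 0, "hand": 0.3},
    {"translation": [0, 0, 0], "twist": 0, "hand": 0.3},
    {"translation": [0, 0, 0], "twist": 0, "hand": 0.3},
    {"translation": [0, 0, 0], "twist": 0, "hand": 0.3},
    {"translation": [0, 0, -0.1], "twist": 0, "hand": 0.3},
    {"translation": [0, 0, -0.15], "twist": 0, "hand": 0.3},
    {"translation": [0, 0, 0], "twist": 0, "hand": 0.3}
  ]
}}

```text
time: 13.15
tool_pos: [0.4164, -0.3805, 0.0321]
tool_rot: [0.001, 0.0, 1.0, -0.001]
contact_force: [0.6, -0.5, -0.7]
gripper_width: 0.45
grasp_force: 60.5
```

>>> {"api": "apply_moves", "payload": {
  "targets": [
    {"translation": [0.05, -0.2, 0], "twist": 0, "hand": 0.3},
    {"translation": [0.06, -0.2, 0], "twist": 0, "hand": 0.3},
    {"translation": [0.05, -0.2, 0], "twist": 0, "hand": 0.3},
    {"translation": [0, -0.08, 0], "twist": 0, "hand": 0.3},
    {"translation": [0, 0, 0.1], "twist": 0, "hand": 0.3},
    {"translation": [0, 0, 0.1], "twist": 0, "hand": 0.3},
    {"translation": [0, 0, 0.03], "twist": 0, "hand": 0.3},
    {"translation": [0, 0, 0], "twist": 0, "hand": 0.3}
  ]
}}

```text
time: 13.95
tool_pos: [0.3998, -0.4464, 0.0061]
tool_rot: [-0.001, 0.0, 1.0, 0.001]
contact_force: [0.3, 0.3, -0.7]
gripper_width: 0.45
grasp_force: 60.6
```

>>> {"api": "apply_moves", "payload": {
  "targets": [
    {"translation": [0, 0, 0], "twist": 0, "hand": 0.55},
    {"translation": [0, 0, 0], "twist": 0, "hand": 0.7},
    {"translation": [0, 0, 0], "twist": 0, "hand": 0.7},
    {"translation": [0, 0, -0.2], "twist": 0, "hand": 0.8},
    {"translation": [0, 0, -0.4], "twist": 0, "hand": 1},
    {"translation": [0, 0, -0.5], "twist": 0, "hand": 1},
    {"translation": [0, 0, -0.5], "twist": 0, "hand": 1},
    {"translation": [0, 0, -0.5], "twist": 0, "hand": 1}
  ]
}}

```text
time: 14.75
tool_pos: [0.3999, -0.4472, 0.2193]
tool_rot: [0.0, 0.0, 1.0, -0.0]
contact_force: [0.8, -0.8, 0.5]
gripper_width: 0.997
grasp_force: 0.0
```

```bash
python3 - <<'E'
from h import *
k=get_calibration("wrist");f=grab_frame("wrist")
for q,z in(("wedge_mid",.028),("mat",.001),("gate",.074)):
  for d in regions_of("wrist",q)[:1]:print(q,d["score"],rect("wrist",d["pixels"],z,k))
cv2.imwrite("pics/w7.png",f[:,:,::-1])
go([.60,-.37,.3],0)
E
```

```text
wedge_mid 0.58 (array([ 0.4449, -0.4463]), 132, 42, 1.0, array([319.35625 , 247.784375]))
mat 0.73 (array([ 0.4444, -0.4486]), 160, 101, -0.3, array([317.42574257, 233.65912306]))
gate 0.82 (array([ 0.5438, -0.3807]), 98, 54, 87.9, array([380.43852459, 360.65163934]))
shift [-1.99  0.78 -0.8 ] twist 15.7 tcp [ 0.4007 -0.4484  0.2197] yaw 90.0
```

View pics/w7.png

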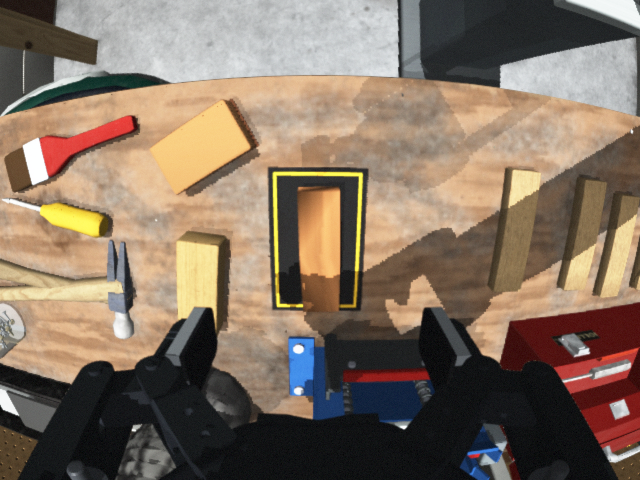

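The wedge lies flat on the mat (319,248), centre within 3 mm of the mat's. Now I'll look at the magazine from above.

>>> {"api": "apply_moves", "payload": {
  "targets": [
    {"translation": [-0.32, 0.16, -0.28], "twist": 0, "hand": 1},
    {"translation": [-0.32, 0.16, -0.28], "twist": 0, "hand": 1},
    {"translation": [-0.32, 0.16, -0.28], "twist": 0, "hand": 1},
    {"translation": [-0.32, 0.16, -0.28], "twist": 0, "hand": 1},
    {"translation": [-0.32, 0.16, -0.28], "twist": 0, "hand": 1},
    {"translation": [0, 0, 0], "twist": 0, "hand": 1},
    {"translation": [0, 0, 0], "twist": 0, "hand": 1}
  ]
}}

```text
time: 15.65
tool_pos: [0.5603, -0.3671, 0.3551]
tool_rot: [-0.001, -0.0, 1.0, 0.001]
contact_force: [-0.3, 0.1, -1.0]
gripper_width: 1.001
grasp_force: 0.0
```

```bash
python3 - <<'E'
from h import *
k=get_calibration("wrist");f=grab_frame("wrist")
np.savez("mag1.npz",f=f,P=k["pose"],K=k["camera_matrix"])
for q in("magazine","gate","catch_left","platform"):
  for d in recognise("wrist",q)[:3]:print(q,round(d["score"],2),d["point"])
t=grab_frame("top")
o=np.zeros((600,800,3),np.uint8);o[:300,:400]=cv2.resize(t[180:240,385:495],(400,300)) if 0 else cv2.resize(t[180:240,390:490],(400,300))
a=f[180:420,200:440];o[:,:][:300,400:]=cv2.resize(a,(400,300))
b=f[200:400,200:467];o=np.vstack([cv2.resize(t[180:240,390:470+20],(800,300))[:240],cv2.resize(b,(800,360))])
cv2.imwrite("pics/w8.png",cv2.resize(f[140:440,120:520],(800,600))[:,:,::-1])
E
```

```text
magazine 0.82 [0.5965, -0.3702, 0.1295]
magazine 0.63 [0.5989, -0.3729, 0.1328]
magazine 0.56 [0.5966, -0.4417, 0.1501]
gate 0.67 [0.5591, -0.3714, 0.0683]
catch_left 0.82 [0.605, -0.299, 0.1521]
platform 0.73 [0.602, -0.3715, 0.1265]
```

View pics/w8.png

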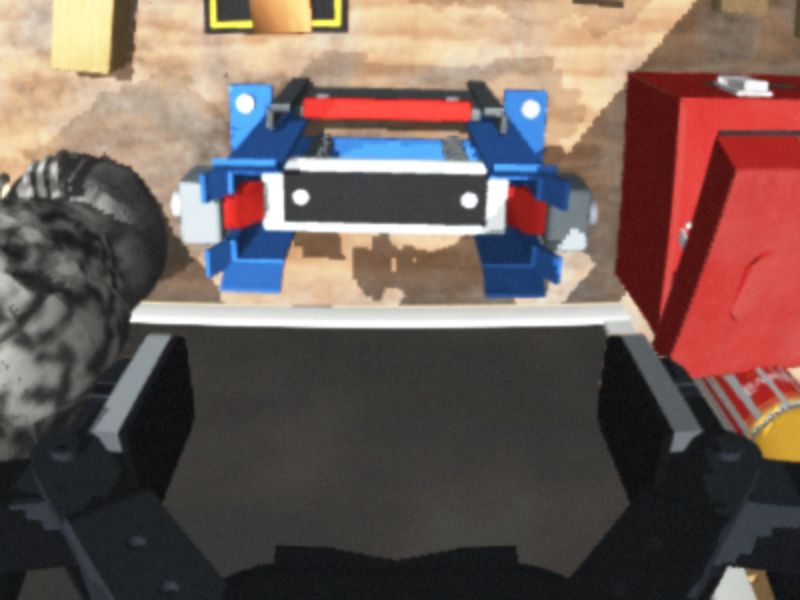

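The platform plate shows at crop (285–488, 163–225) with screws at (300,197) and (470,200). The red catches are at columns 222–265 and 507–547.

```bash
python3 - <<'E'
from h import *
n=np.load("mag1.npz");k=dict(camera_matrix=n["K"],pose=n["P"])
c=lambda u,v:(120+u/2,140+v/2)
for nm,p,z in(("screwL",(300,197),.129),("screwR",(470,200),.129),("pl tl",(287,172),.129),("pl tr",(484,172),.129),("pl bl",(285,222),.129),("pl br",(486,222),.129),("catchL in",(265,202),.14),("catchR in",(507,210),.14),("boltL",(245,103),.006),("boltR",(530,107),.006),("hdlL",(304,97),.074),("hdlR",(471,97),.074),("topL",(222,200),.14),("topR",(547,210),.14)):
    print(nm,np.round(onz("wrist",c(*p),z,k),4))
# two-view height check using top cam for magazine
r=regions_of("top","platform")[:1]
for d in r: print(d["score"],rect("top",d["pixels"],.129))
for d in recognise("top","platform")[:2]: print(d)
E
```

```text
screwL [ 0.6014 -0.418   0.129 ]
screwR [ 0.6031 -0.327   0.129 ]
pl tl [ 0.5875 -0.4245  0.129 ]
pl tr [ 0.5875 -0.32    0.129 ]
pl bl [ 0.6157 -0.4268  0.129 ]
pl br [ 0.6157 -0.3178  0.129 ]
catchL in [ 0.6006 -0.4352  0.14  ]
catchR in [ 0.6051 -0.3084  0.14  ]
boltL [ 0.5725 -0.4708  0.006 ]
boltR [ 0.5755 -0.2738  0.006 ]
hdlL [ 0.5569 -0.4209  0.074 ]
hdlR [ 0.557  -0.3222  0.074 ]
topL [ 0.5995 -0.4584  0.14  ]
topR [ 0.6051 -0.2869  0.14  ]
0.62 (array([ 0.6046, -0.3251]), 35, 30, 1.3, array([422.41463415, 203.04878049]))
{'point': [0.5975, -0.3288, 0.1296], 'score': 0.49}
{'point': [0.4108, -0.4442, 0.0201], 'score': 0.34}
```

>>> {"api": "apply_moves", "payload": {
  "targets": [
    {"translation": [0.27, 0.36, 0.08], "twist": 0, "hand": 1},
    {"translation": [0.27, 0.36, 0.08], "twist": 0, "hand": 1},
    {"translation": [0.27, 0.36, 0.08], "twist": 0, "hand": 1},
    {"translation": [0.27, 0.36, 0.08], "twist": 0, "hand": 1},
    {"translation": [0.27, 0.36, 0.08], "twist": 0, "hand": 1},
    {"translation": [0.27, 0.36, 0.08], "twist": 0, "hand": 1},
    {"translation": [0, 0, 0], "twist": 0, "hand": 1},
    {"translation": [0, 0, 0], "twist": 0, "hand": 1}
  ]
}}

```text
time: 16.85
tool_pos: [0.3978, -0.1511, 0.3093]
tool_rot: [0.001, 0.0, 1.0, -0.0]
contact_force: [0.7, -0.3, -0.4]
gripper_width: 1.002
grasp_force: 0.0
```

```bash
cat >> h.py <<'E'
def px(c,p,k):
    K=k["camera_matrix"];P=np.array(k["pose"]);v=P[:3,:3].T@(np.array(p)-P[:3,3]);x,y,z=v[0],-v[1],-v[2]
    if c=="wrist":
        h=np.hypot(x,y);s=np.arctan2(h,z)/max(h,1e-9);x,y=x*s,y*s
    else:x,y=x/z,y/z
    return [K[0][0]*x+K[0][2],K[1][1]*y+K[1][2]]
def battens(c,z=.019,show=None):
    """rectify the bench at plane z (0.5 mm/px), edges -> search a 140x38 brighter rectangle by colour"""
    k=get_calibration(c);f=grab_frame(c)
    X=np.arange(.32,.54,.0005);Y=np.arange(-.32,.16,.0005)
    g=np.array([[px(c,(x,y,z),k) for y in Y[::8]] for x in X[::8]],np.float32)
    g=cv2.resize(g,(len(Y),len(X)))
    im=cv2.remap(f,g[...,0],g[...,1],cv2.INTER_LINEAR)
    if show: cv2.imwrite(show,cv2.resize(im,(768,352))[:,:,::-1])
    return im,X,Y,f,k
E
python3 - <<'E'
from h import *
im,X,Y,f,k=battens("wrist",show="pics/r1.png")
np.save("r1.npy",im)
t=np.array(grab_frame("top"))
for d in recognise("wrist","batten_1_mid"):print(d)
for d in regions_of("wrist","batten_1_mid"):print(d["score"],rect("wrist",d["pixels"],.019,k))
E
```

```text
0.7 (array([0.4464, 0.0927]), 143, 47, 1.3, array([498.7892562 , 225.71487603]))
```

View pics/r1.png

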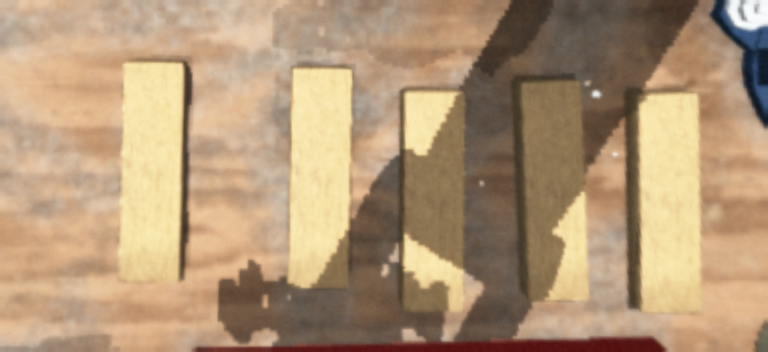

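The rectified view shows all five battens. At 0.625 mm per pixel each measures about 38×138 mm, as stated. From the left, the centres (x, y) are:

| Batten | x (m) | y (m) |
|---|---|---|
| a | 0.427 | -0.225 |
| b | 0.431 | -0.120 |
| c | 0.445 | -0.049 |
| d | 0.438 | 0.026 |
| e | 0.446 | 0.098 |

I'll take batten a first.

>>> {"api": "apply_moves", "payload": {
  "targets": [
    {"translation": [-0.1, -0.25, 0.4], "twist": 0.2, "hand": 0.8},
    {"translation": [-0.1, -0.25, 0.4], "twist": 0, "hand": 0.8},
    {"translation": [-0.09, -0.24, 0.4], "twist": 0, "hand": 0.8},
    {"translation": [0, 0, 0.45], "twist": 0, "hand": 0.8},
    {"translation": [0, 0, 0.45], "twist": 0, "hand": 0.8},
    {"translation": [0, 0, 0.4], "twist": 0, "hand": 0.8},
    {"translation": [0, 0, 0.3], "twist": 0, "hand": 0.8},
    {"translation": [0, 0, 0.1], "twist": 0, "hand": 0.8}
  ]
}}

```text
time: 17.85
tool_pos: [0.424, -0.225, 0.0151]
tool_rot: [-0.003, 0.011, 1.0, 0.002]
contact_force: [-0.9, 0.1, 0.3]
gripper_width: 0.802
grasp_force: 0.0
```

```bash
python3 - <<'E'
from h import *
s=state();print(s["tool_pos"],s["contact_force"])
k=get_calibration("wrist");f=grab_frame("wrist")
for d in regions_of("wrist","batten_1_mid")[:2]:print(d["score"],rect("wrist",d["pixels"],.019,k))
go([.4266,-.2251,0],np.radians(88.8))
E
```

```text
[ 0.42403694 -0.22497144  0.01514788] [-0.85984876  0.05925659  0.27004735]
shift [-0.01  0.01  0.18] twist -0.0 tcp [ 0.4255 -0.2258  0.0177] yaw 88.8
```

>>> {"api": "apply_moves", "payload": {
  "targets": [
    {"translation": [-0.01, 0.01, 0.06], "twist": 0, "hand": 0.8},
    {"translation": [0, 0, 0.06], "twist": 0, "hand": 0.8},
    {"translation": [0, 0, 0.06], "twist": 0, "hand": 0.8},
    {"translation": [0, 0, 0], "twist": 0, "hand": 0.7},
    {"translation": [0, 0, 0], "twist": 0, "hand": 0.6},
    {"translation": [0, 0, 0], "twist": 0, "hand": 0.52},
    {"translation": [0, 0, 0], "twist": 0, "hand": 0.52},
    {"translation": [0, 0, 0], "twist": 0, "hand": 0.52}
  ]
}}

```text
time: 18.75
tool_pos: [0.4274, -0.2251, 0.0015]
tool_rot: [0.0, 0.01, 1.0, -0.0]
contact_force: [0.6, 0.5, -0.8]
gripper_width: 0.521
grasp_force: 0.0
```

```bash
python3 - <<'E'
from h import *
f=grab_frame("wrist");g=grab_frame("scene")
k=get_calibration("scene");u=px("scene",(.4266,-.225,.02),k);print(u)
u=[int(a) for a in u]
o=np.zeros((400,800,3),np.uint8);o[:,:400]=cv2.resize(f[200:400,220:420],(400,400));o[:,400:]=cv2.resize(g[u[1]-50:u[1]+30,u[0]-40:u[0]+40],(400,400));cv2.imwrite("pics/w9.png",o[:,:,::-1])
E
```

```text
[np.float64(317.4482079244528), np.float64(313.4103962186722)]
```

View pics/w9.png

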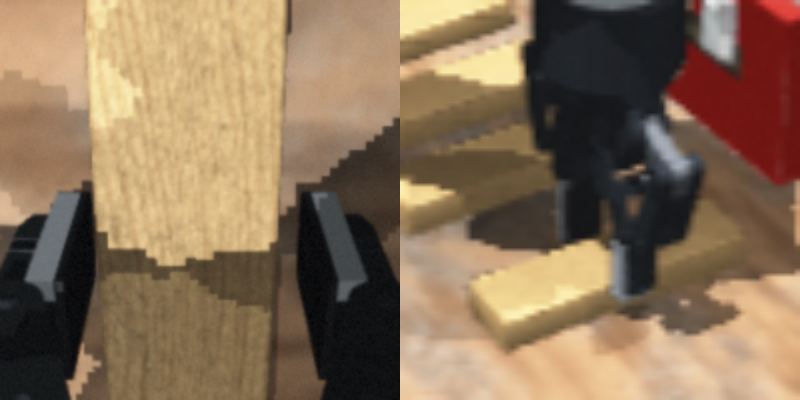

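```bash
python3 - <<'E'
from h import *
for y in(-.247,-.252,-.257):print(y,tri(ray("scene",(322.6,322.6)),(np.array([.427,y,0]),np.array([0,0,1.]))))
E
```

```text
-0.247 (array([ 0.42740051, -0.24726335,  0.00584787]), np.float64(0.0009586637710683565))
-0.252 (array([ 0.42625286, -0.25150873,  0.0092115 ]), np.float64(0.0017883705642460577))
-0.257 (array([ 0.42510521, -0.25575411,  0.01257513]), np.float64(0.004535404899560623))
```

The fingertips are about 7 mm above the bench here. I'll lower 4 mm, grip and lift.

>>> {"api": "apply_moves", "payload": {
  "targets": [
    {"translation": [0, 0, 0.04], "twist": 0, "hand": 0.52},
    {"translation": [0, 0, 0], "twist": 0, "hand": 0.45},
    {"translation": [0, 0, 0], "twist": 0, "hand": 0.3},
    {"translation": [0, 0, 0], "twist": 0, "hand": 0.3},
    {"translation": [0, 0, 0], "twist": 0, "hand": 0.3},
    {"translation": [0, 0, 0], "twist": 0, "hand": 0.3}
  ]
}}

```text
time: 19.45
tool_pos: [0.4272, -0.2249, -0.0029]
tool_rot: [-0.0, 0.01, 1.0, 0.0]
contact_force: [0.8, -0.1, -0.3]
gripper_width: 0.425
grasp_force: 61.1
```

>>> {"api": "apply_moves", "payload": {
  "targets": [
    {"translation": [0, 0, -0.2], "twist": 0, "hand": 0.3},
    {"translation": [0, 0, -0.4], "twist": 0, "hand": 0.3},
    {"translation": [0, 0, -0.45], "twist": 0, "hand": 0.3},
    {"translation": [0, 0, -0.45], "twist": 0, "hand": 0.3},
    {"translation": [0, 0, -0.45], "twist": 0, "hand": 0.3},
    {"translation": [0, 0, -0.45], "twist": 0, "hand": 0.3},
    {"translation": [0, 0, 0], "twist": 0, "hand": 0.3},
    {"translation": [0, 0, 0], "twist": 0, "hand": 0.3}
  ]
}}

```text
time: 20.25
tool_pos: [0.4276, -0.2253, 0.2384]
tool_rot: [0.001, 0.01, 1.0, -0.001]
contact_force: [-0.5, 0.5, -2.4]
gripper_width: 0.425
grasp_force: 61.0
```

```bash
python3 - <<'E'
from h import *
go([.602,-.372,.23],np.radians(-1.2))
E
```

```text
shift [-1.77 -1.43  0.09] twist -15.71 tcp [ 0.4276 -0.2253  0.2384] yaw 88.8
```

>>> {"api": "apply_moves", "payload": {
  "targets": [
    {"translation": [0, 0, 0], "twist": 1, "hand": 0.3},
    {"translation": [0, 0, 0], "twist": 1, "hand": 0.3},
    {"translation": [0, 0, 0], "twist": 1, "hand": 0.3},
    {"translation": [0, 0, 0], "twist": 1, "hand": 0.3},
    {"translation": [0, 0, 0], "twist": 1, "hand": 0.3},
    {"translation": [0, 0, 0], "twist": 1, "hand": 0.3},
    {"translation": [0, 0, 0], "twist": 1, "hand": 0.3},
    {"translation": [0, 0, 0], "twist": 1, "hand": 0.3}
  ]
}}

```text
time: 21.05
tool_pos: [0.426, -0.2241, 0.2339]
tool_rot: [-0.003, 0.401, 0.916, 0.001]
contact_force: [0.3, 0.2, -0.3]
gripper_width: 0.429
grasp_force: 61.0
```

>>> {"api": "apply_moves", "payload": {
  "targets": [
    {"translation": [0, 0, 0], "twist": 1, "hand": 0.3},
    {"translation": [0, 0, 0], "twist": 1, "hand": 0.3},
    {"translation": [0, 0, 0], "twist": 1, "hand": 0.3},
    {"translation": [0, 0, 0], "twist": 1, "hand": 0.3},
    {"translation": [0, 0, 0], "twist": 1, "hand": 0.3},
    {"translation": [0, 0, 0], "twist": 1, "hand": 0.3},
    {"translation": [0, 0, 0], "twist": 1, "hand": 0.3},
    {"translation": [0, 0, 0], "twist": 0.71, "hand": 0.3}
  ]
}}

```text
time: 21.85
tool_pos: [0.426, -0.2241, 0.2339]
tool_rot: [-0.003, 0.716, 0.698, -0.0]
contact_force: [0.3, -0.3, -0.1]
gripper_width: 0.426
grasp_force: 60.9
```

>>> {"api": "apply_moves", "payload": {
  "targets": [
    {"translation": [-0.3, 0.35, 0], "twist": 0, "hand": 0.3},
    {"translation": [-0.3, 0.35, 0], "twist": 0, "hand": 0.3},
    {"translation": [-0.3, 0.35, 0], "twist": 0, "hand": 0.3},
    {"translation": [-0.3, 0.35, 0], "twist": 0, "hand": 0.3},
    {"translation": [-0.25, 0.32, 0], "twist": 0, "hand": 0.3},
    {"translation": [0, 0, 0], "twist": 0, "hand": 0.3},
    {"translation": [0, 0, 0], "twist": 0, "hand": 0.3}
  ]
}}

```text
time: 22.55
tool_pos: [0.5953, -0.373, 0.2325]
tool_rot: [-0.004, 0.715, 0.7, -0.0]
contact_force: [0.2, 0.1, -1.9]
gripper_width: 0.423
grasp_force: 61.0
```

```bash
python3 - <<'E'
from h import *
go([.602,-.372,.23],np.radians(-1.2))
f=grab_frame("wrist");cv2.imwrite("pics/w10.png",f[:,:,::-1])
E
```

```text
shift [0.01 0.07 0.02] twist -0.0 tcp [ 0.5953 -0.373   0.2325] yaw -1.2
```

View pics/w10.png

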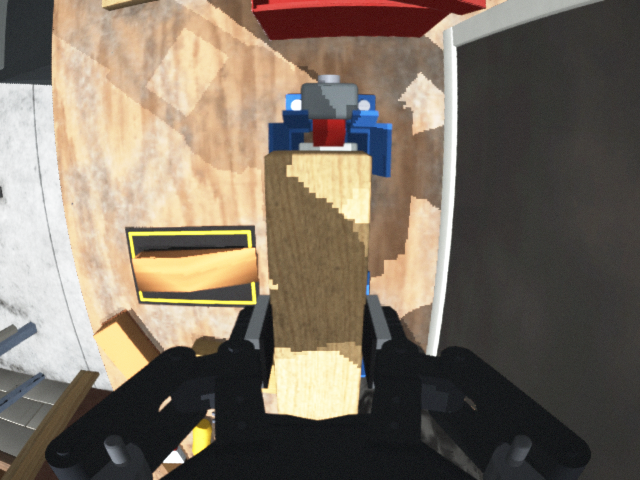

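The batten is held over the magazine. The magazine's +y end is centred at column 330 and the batten at column 318, so it needs about 7 mm of +x.

```bash
python3 - <<'E'
from h import *
for p,z in(((329,130),.145),((270,140),.175),((391,150),.175),((302,100),.15),((357,100),.15)):print(p,np.round(onz("wrist",p,z),4))
# batten end corners at its top z = tcp+.0219
z=state()["tool_pos"][2]+.0219
for p in((266,154),(371,154)):print(p,np.round(onz("wrist",p,z),4))
E
```

```text
(329, 130) [ 0.6036 -0.2978  0.145 ]
(270, 140) [ 0.5696 -0.3019  0.175 ]
(391, 150) [ 0.6379 -0.3086  0.175 ]
(302, 100) [ 0.5871 -0.2783  0.15  ]
(357, 100) [ 0.6212 -0.2787  0.15  ]
(266, 154) [ 0.5787 -0.3034  0.2559]
(371, 154) [ 0.6152 -0.3042  0.2559]
```

>>> {"api": "apply_moves", "payload": {
  "targets": [
    {"translation": [0.01, 0.07, 0], "twist": 0, "hand": 0.3},
    {"translation": [0, 0, 0], "twist": 0, "hand": 0.3},
    {"translation": [0, 0, 0.2], "twist": 0, "hand": 0.3},
    {"translation": [0, 0, 0.2], "twist": 0, "hand": 0.3},
    {"translation": [0, 0, 0.2], "twist": 0, "hand": 0.3},
    {"translation": [0, 0, 0.15], "twist": 0, "hand": 0.3},
    {"translation": [0, 0, 0.05], "twist": 0, "hand": 0.3},
    {"translation": [0, 0, 0], "twist": 0, "hand": 0.3}
  ]
}}

```text
time: 23.4
tool_pos: [0.6027, -0.3722, 0.1566]
tool_rot: [-0.001, 0.714, 0.7, -0.0]
contact_force: [0.6, -0.3, -1.0]
gripper_width: 0.426
grasp_force: 61.0
```

Aligned with no contact. Pressing down in steps now.

>>> {"api": "apply_moves", "payload": {
  "targets": [
    {"translation": [0, 0, 0.07], "twist": 0, "hand": 0.3},
    {"translation": [0, 0, 0.07], "twist": 0, "hand": 0.3},
    {"translation": [0, 0, 0.07], "twist": 0, "hand": 0.3},
    {"translation": [0, 0, 0], "twist": 0, "hand": 0.3}
  ]
}}

```text
time: 23.8
tool_pos: [0.6046, -0.3734, 0.1381]
tool_rot: [0.002, 0.714, 0.7, 0.001]
contact_force: [1.5, 1.3, 2.9]
gripper_width: 0.427
grasp_force: 61.6
```

>>> {"api": "apply_moves", "payload": {
  "targets": [
    {"translation": [0, 0, 0.07], "twist": 0, "hand": 0.3},
    {"translation": [0, 0, 0.07], "twist": 0, "hand": 0.3},
    {"translation": [0, 0, 0], "twist": 0, "hand": 0.3}
  ]
}}

```text
time: 24.1
tool_pos: [0.604, -0.3731, 0.1227]
tool_rot: [0.001, 0.715, 0.7, 0.0]
contact_force: [3.1, -1.1, 0.2]
gripper_width: 0.428
grasp_force: 61.4
```

>>> {"api": "apply_moves", "payload": {
  "targets": [
    {"translation": [0, 0, 0.07], "twist": 0, "hand": 0.3},
    {"translation": [0, 0, 0.07], "twist": 0, "hand": 0.3},
    {"translation": [0, 0, 0], "twist": 0, "hand": 0.3},
    {"translation": [0, 0, 0], "twist": 0, "hand": 0.3}
  ]
}}

```text
time: 24.5
tool_pos: [0.6032, -0.3728, 0.1083]
tool_rot: [0.0, 0.715, 0.7, 0.0]
contact_force: [0.9, -0.3, 2.9]
gripper_width: 0.425
grasp_force: 61.5
```

>>> {"api": "apply_moves", "payload": {
  "targets": [
    {"translation": [0, 0, 0.04], "twist": 0, "hand": 0.3},
    {"translation": [0, 0, 0], "twist": 0, "hand": 0.3},
    {"translation": [0, 0, 0], "twist": 0, "hand": 0.6},
    {"translation": [0, 0, 0], "twist": 0, "hand": 0.7},
    {"translation": [0, 0, 0], "twist": 0, "hand": 0.7},
    {"translation": [0, 0, -0.4], "twist": 0, "hand": 0.7},
    {"translation": [0, 0, -0.45], "twist": 0, "hand": 0.8},
    {"translation": [0, 0, -0.45], "twist": 0, "hand": 0.8}
  ]
}}

```text
time: 25.3
tool_pos: [0.6025, -0.3723, 0.2344]
tool_rot: [-0.001, 0.715, 0.7, -0.0]
contact_force: [0.5, -0.8, 0.7]
gripper_width: 0.803
grasp_force: 0.0
```

```bash
python3 - <<'E'
from h import *
f=grab_frame("wrist");g=grab_frame("top");s=grab_frame("scene");np.savez("v1.npz",f=f,P=get_calibration("wrist")["pose"])
u=[int(a) for a in px("scene",(.602,-.372,.12),get_calibration("scene"))]
o=np.hstack([cv2.resize(f[60:420,190:490],(400,480)),cv2.resize(s[u[1]-60:u[1]+60,u[0]-50:u[0]+50],(400,480))]);cv2.imwrite("pics/w11.png",o[:,:,::-1])
go([.40,-.1197,.25])
E
```

```text
shift [ 2.5  -2.1  -0.13] twist None tcp [ 0.6049 -0.3741  0.2401] yaw -1.2
```

View pics/w11.png

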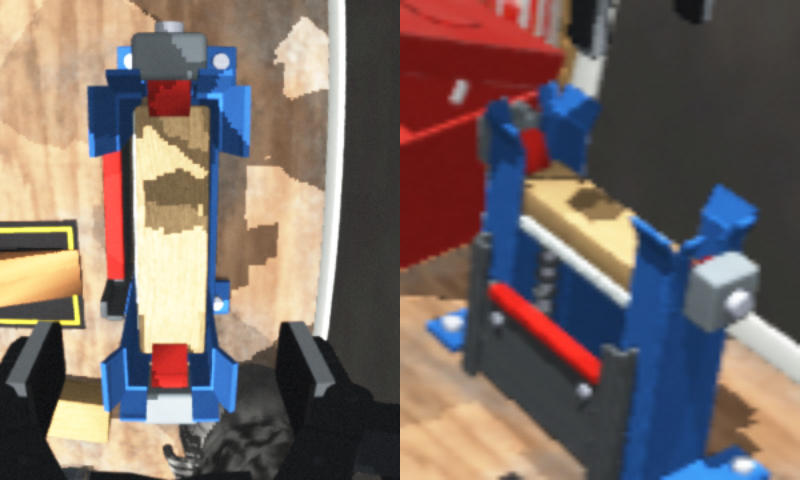

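The first batten sits under both catches in both views. The rest I'll check numerically. Next is batten b.

>>> {"api": "apply_moves", "payload": {
  "targets": [
    {"translation": [0.36, -0.28, 0], "twist": 0, "hand": 0.8},
    {"translation": [0.36, -0.28, 0], "twist": 0, "hand": 0.8},
    {"translation": [0.36, -0.28, 0], "twist": 0, "hand": 0.8},
    {"translation": [0.36, -0.28, 0], "twist": 0, "hand": 0.8},
    {"translation": [0.36, -0.28, 0], "twist": 0, "hand": 0.8},
    {"translation": [0.36, -0.28, 0], "twist": 0, "hand": 0.8},
    {"translation": [0.34, -0.27, 0], "twist": 0, "hand": 0.8}
  ]
}}

```text
time: 26.15
tool_pos: [0.4113, -0.1169, 0.2319]
tool_rot: [-0.002, 0.715, 0.7, -0.001]
contact_force: [-0.0, 1.3, 0.7]
gripper_width: 0.8
grasp_force: 0.0
```

>>> {"api": "apply_moves", "payload": {
  "targets": [
    {"translation": [0, 0, 0], "twist": -1, "hand": 0.8},
    {"translation": [0, 0, 0], "twist": -1, "hand": 0.8},
    {"translation": [0, 0, 0], "twist": -1, "hand": 0.8},
    {"translation": [0, 0, 0], "twist": -1, "hand": 0.8},
    {"translation": [0, 0, 0], "twist": -1, "hand": 0.8},
    {"translation": [0, 0, 0], "twist": -1, "hand": 0.8},
    {"translation": [0, 0, 0], "twist": -1, "hand": 0.8},
    {"translation": [0, 0, 0], "twist": -1, "hand": 0.8}
  ]
}}

```text
time: 26.95
tool_pos: [0.4125, -0.1183, 0.2321]
tool_rot: [-0.002, 0.384, 0.923, 0.0]
contact_force: [0.6, 0.2, 0.1]
gripper_width: 0.8
grasp_force: 0.0
```

>>> {"api": "apply_moves", "payload": {
  "targets": [
    {"translation": [0, 0, 0], "twist": -1, "hand": 0.8},
    {"translation": [0, 0, 0], "twist": -1, "hand": 0.8},
    {"translation": [0, 0, 0], "twist": -1, "hand": 0.8},
    {"translation": [0, 0, 0], "twist": -1, "hand": 0.8},
    {"translation": [0, 0, 0], "twist": -1, "hand": 0.8},
    {"translation": [0, 0, 0], "twist": -1, "hand": 0.8},
    {"translation": [0, 0, 0], "twist": -1, "hand": 0.8},
    {"translation": [0, 0, 0], "twist": -0.73, "hand": 0.8}
  ]
}}

```text
time: 27.75
tool_pos: [0.4125, -0.1183, 0.2321]
tool_rot: [-0.002, 0.008, 1.0, 0.001]
contact_force: [1.0, -0.1, 0.3]
gripper_width: 0.8
grasp_force: 0.0
```

```bash
cat >> h.py <<'E'
def find(x0,y0,show=None,r=.06):
    """batten near (x0,y0): match the outline of a 140x38 rectangle on the rectified gradient picture"""
    from scipy.ndimage import gaussian_filter
    im,X,Y,f,k=battens("wrist",show=show)
    lab=cv2.cvtColor(im,cv2.COLOR_RGB2LAB).astype(float)
    chroma=gaussian_filter(np.hypot(lab[...,1]-128,0)*-1+ (lab[...,2]-128),2)
    gx=cv2.Sobel(chroma,cv2.CV_64F,1,0,ksize=5);gl=cv2.Sobel(gaussian_filter(lab[...,0],2),cv2.CV_64F,1,0,ksize=5)
    gy=cv2.Sobel(chroma,cv2.CV_64F,0,1,ksize=5)
    from scipy.ndimage import map_coordinates as mc
    t=np.linspace(-.065,.065,50);w=np.linspace(-.016,.016,16);best=(-1e18,)
    for a in np.radians(np.arange(-25,25.1,1.)):
        c,s=np.cos(a),np.sin(a)
        for x in np.arange(x0-.03,x0+.0301,.003):
            for y in np.arange(y0-r,y0+r+.001,.003):
                def samp(im,u,v): # u along, v across
                    xx=x+u*c-v*s;yy=y+u*s+v*c
                    return mc(im,[(xx-X[0])/.0005,(yy-Y[0])/.0005],order=0,mode="nearest")
                sc=(samp(gx,t[::3],-.019).mean()-samp(gx,t[::3],.019).mean())+.6*(samp(gy,-.07,w[::3]).mean()-samp(gy,.07,w[::3]).mean())
                if sc>best[0]: best=(sc,x,y,np.degrees(a))
    return best
E
python3 - <<'E'
from h import *
print(state()["tool_pos"])
import time;t=time.time()
print(find(.4306,-.1197,r=.03),time.time()-t)
print(np.round(find(.445,-.049,r=.03),3))
k=get_calibration("wrist")
for d in regions_of("wrist","batten_1_mid"):print(d["score"],rect("wrist",d["pixels"],.019,k))
go([.4306,-.1197,.03],np.radians(89))
E
```

```text
[ 0.41254923 -0.11827864  0.23207109]
(np.float64(951.1712084193834), np.float64(0.4306), np.float64(-0.11969999999999997), np.float64(-1.0)) 1.7655913829803467
[ 7.23147e+02  4.45000e-01 -4.90000e-02  0.00000e+00]
0.77 (array([0.4477, 0.0925]), 143, 47, 0.6, array([505.17406143, 229.51194539]))
shift [-0.18 -0.01  2.03] twist -0.03 tcp [ 0.4127 -0.1184  0.2326] yaw 88.8
```

>>> {"api": "apply_moves", "payload": {
  "targets": [
    {"translation": [-0.18, -0.01, 0.4], "twist": 0, "hand": 0.65},
    {"translation": [0, 0, 0.45], "twist": 0, "hand": 0.65},
    {"translation": [0, 0, 0.45], "twist": 0, "hand": 0.65},
    {"translation": [0, 0, 0.45], "twist": 0, "hand": 0.65},
    {"translation": [0, 0, 0.3], "twist": 0, "hand": 0.65},
    {"translation": [0, 0, 0.2], "twist": 0, "hand": 0.65},
    {"translation": [0, 0, 0], "twist": 0, "hand": 0.65},
    {"translation": [0, 0, 0.05], "twist": 0, "hand": 0.65}
  ]
}}

```text
time: 28.7
tool_pos: [0.4318, -0.1202, 0.0046]
tool_rot: [0.0, 0.01, 1.0, -0.0]
contact_force: [0.9, 0.0, 0.3]
gripper_width: 0.652
grasp_force: 0.0
```

>>> {"api": "apply_moves", "payload": {
  "targets": [
    {"translation": [0, 0, 0.06], "twist": 0, "hand": 0.6},
    {"translation": [0, 0, 0], "twist": 0, "hand": 0.52},
    {"translation": [0, 0, 0], "twist": 0, "hand": 0.45},
    {"translation": [0, 0, 0], "twist": 0, "hand": 0.3},
    {"translation": [0, 0, 0], "twist": 0, "hand": 0.3},
    {"translation": [0, 0, 0], "twist": 0, "hand": 0.3},
    {"translation": [0, 0, 0], "twist": 0, "hand": 0.3}
  ]
}}

```text
time: 29.4
tool_pos: [0.4323, -0.1205, -0.0006]
tool_rot: [0.001, 0.009, 1.0, -0.0]
contact_force: [-1.2, 0.8, 5.7]
gripper_width: 0.426
grasp_force: 60.8
```

>>> {"api": "apply_moves", "payload": {
  "targets": [
    {"translation": [0, 0, -0.2], "twist": 0, "hand": 0.3},
    {"translation": [0, 0, -0.4], "twist": 0, "hand": 0.3},
    {"translation": [0, 0, -0.45], "twist": 0, "hand": 0.3},
    {"translation": [0, 0, -0.45], "twist": 0, "hand": 0.3},
    {"translation": [0, 0, -0.45], "twist": 0, "hand": 0.3},
    {"translation": [0, 0, -0.45], "twist": 0, "hand": 0.3},
    {"translation": [0, 0, 0], "twist": 0, "hand": 0.3}
  ]
}}

```text
time: 30.1
tool_pos: [0.4346, -0.1214, 0.2462]
tool_rot: [0.006, 0.009, 1.0, -0.003]
contact_force: [0.4, 0.5, -1.3]
gripper_width: 0.423
grasp_force: 60.4
```

>>> {"api": "apply_moves", "payload": {
  "targets": [
    {"translation": [0, 0, 0], "twist": 1, "hand": 0.3},
    {"translation": [0, 0, 0], "twist": 1, "hand": 0.3},
    {"translation": [0, 0, 0], "twist": 1, "hand": 0.3},
    {"translation": [0, 0, 0], "twist": 1, "hand": 0.3},
    {"translation": [0, 0, 0], "twist": 1, "hand": 0.3},
    {"translation": [0, 0, 0], "twist": 1, "hand": 0.3},
    {"translation": [0, 0, 0], "twist": 1, "hand": 0.3},
    {"translation": [0, 0, 0], "twist": 1, "hand": 0.3}
  ]
}}

```text
time: 30.9
tool_pos: [0.4309, -0.1197, 0.2367]
tool_rot: [-0.001, 0.4, 0.917, 0.0]
contact_force: [0.1, 0.2, -1.5]
gripper_width: 0.426
grasp_force: 60.4
```

>>> {"api": "apply_moves", "payload": {
  "targets": [
    {"translation": [0, 0, 0], "twist": 1, "hand": 0.3},
    {"translation": [0, 0, 0], "twist": 1, "hand": 0.3},
    {"translation": [0, 0, 0], "twist": 1, "hand": 0.3},
    {"translation": [0, 0, 0], "twist": 1, "hand": 0.3},
    {"translation": [0, 0, 0], "twist": 1, "hand": 0.3},
    {"translation": [0, 0, 0], "twist": 1, "hand": 0.3},
    {"translation": [0, 0, 0], "twist": 1, "hand": 0.3},
    {"translation": [0, 0, 0], "twist": 0.71, "hand": 0.3}
  ]
}}

```text
time: 31.7
tool_pos: [0.4309, -0.1197, 0.2367]
tool_rot: [-0.001, 0.715, 0.699, -0.0]
contact_force: [0.2, -0.1, -0.8]
gripper_width: 0.423
grasp_force: 60.4
```

>>> {"api": "apply_moves", "payload": {
  "targets": [
    {"translation": [-0.43, 0.12, 0], "twist": 0, "hand": 0.3},
    {"translation": [-0.43, 0.12, 0], "twist": 0, "hand": 0.3},
    {"translation": [-0.43, 0.12, 0], "twist": 0, "hand": 0.3},
    {"translation": [-0.3, 0.35, 0], "twist": 0, "hand": 0.3},
    {"translation": [-0.3, 0.35, 0], "twist": 0, "hand": 0.3},
    {"translation": [-0.3, 0.35, 0], "twist": 0, "hand": 0.3},
    {"translation": [-0.3, 0.35, 0], "twist": 0, "hand": 0.3},
    {"translation": [0, 0, 0], "twist": 0, "hand": 0.3}
  ]
}}

```text
time: 32.5
tool_pos: [0.6042, -0.3749, 0.2319]
tool_rot: [-0.003, 0.714, 0.7, -0.0]
contact_force: [-1.1, 0.3, -1.5]
gripper_width: 0.425
grasp_force: 60.5
```

```bash
python3 - <<'E'
from h import *
s=state();print(s["grasp_force"],s["gripper_width"])
go([.6025,-.373,.156],np.radians(-1.2))
f=grab_frame("wrist");k=get_calibration("wrist");z=s["tool_pos"][2]+.0196
for d in regions_of("wrist","batten_1_mid")[:2]:print(d["score"],rect("wrist",d["pixels"],z,k))
E
```

```text
60.54952383041382 0.42501336517136407
shift [ 0.02 -0.01  0.76] twist 0.01 tcp [ 0.6042 -0.3749  0.2319] yaw -1.2
```

>>> {"api": "apply_moves", "payload": {
  "targets": [
    {"translation": [0.01, -0.01, 0], "twist": 0, "hand": 0.3},
    {"translation": [0, 0, 0.2], "twist": 0, "hand": 0.3},
    {"translation": [0, 0, 0.2], "twist": 0, "hand": 0.3},
    {"translation": [0, 0, 0.2], "twist": 0, "hand": 0.3},
    {"translation": [0, 0, 0.05], "twist": 0, "hand": 0.3},
    {"translation": [0, 0, 0], "twist": 0, "hand": 0.3},
    {"translation": [0, 0, 0], "twist": 0, "hand": 0.3}
  ]
}}

```text
time: 33.3
tool_pos: [0.602, -0.3713, 0.1752]
tool_rot: [0.001, 0.714, 0.7, 0.0]
contact_force: [-0.0, 0.0, 0.1]
gripper_width: 0.424
grasp_force: 60.6
```

>>> {"api": "apply_moves", "payload": {
  "targets": [
    {"translation": [-0.015, 0, 0.15], "twist": 0, "hand": 0.3},
    {"translation": [0, 0, 0.1], "twist": 0, "hand": 0.3},
    {"translation": [0, 0, 0.07], "twist": 0, "hand": 0.3},
    {"translation": [0, 0, 0.07], "twist": 0, "hand": 0.3},
    {"translation": [0, 0, 0], "twist": 0, "hand": 0.3}
  ]
}}

```text
time: 33.8
tool_pos: [0.6031, -0.3741, 0.1361]
tool_rot: [0.003, 0.714, 0.7, 0.0]
contact_force: [1.0, -0.4, 5.3]
gripper_width: 0.42
grasp_force: 61.5
```

>>> {"api": "apply_moves", "payload": {
  "targets": [
    {"translation": [0, 0, 0.07], "twist": 0, "hand": 0.3},
    {"translation": [0, 0, 0.07], "twist": 0, "hand": 0.3},
    {"translation": [0, 0, 0.07], "twist": 0, "hand": 0.3},
    {"translation": [0, 0, 0.1], "twist": 0, "hand": 0.3},
    {"translation": [0, 0, 0], "twist": 0, "hand": 0.3},
    {"translation": [0, 0, 0], "twist": 0, "hand": 0.3}
  ]
}}

```text
time: 34.4
tool_pos: [0.6017, -0.3731, 0.1034]
tool_rot: [0.0, 0.714, 0.7, -0.0]
contact_force: [-0.3, -1.4, 3.6]
gripper_width: 0.425
grasp_force: 61.2
```

>>> {"api": "apply_moves", "payload": {
  "targets": [
    {"translation": [0, 0, 0], "twist": 0, "hand": 0.6},
    {"translation": [0, 0, 0], "twist": 0, "hand": 0.7},
    {"translation": [0, 0, 0], "twist": 0, "hand": 0.7},
    {"translation": [0, 0, -0.4], "twist": 0, "hand": 0.7},
    {"translation": [0, 0, -0.45], "twist": 0, "hand": 0.8},
    {"translation": [0, 0, -0.45], "twist": 0, "hand": 0.8},
    {"translation": [0, 0, 0], "twist": 0, "hand": 0.8},
    {"translation": [0, 0, 0], "twist": 0, "hand": 0.8}
  ]
}}

```text
time: 35.2
tool_pos: [0.6023, -0.3732, 0.2353]
tool_rot: [0.002, 0.714, 0.7, 0.0]
contact_force: [-0.4, 0.2, -1.2]
gripper_width: 0.803
grasp_force: 0.0
```

```bash
cat >> h.py <<'E'
def check(f,k):
    """reds of the two catches on z=.142 and batten-coloured top on z=.129, in mm from (0.6025,-0.372)"""
    im=np.zeros((400,160,3),np.uint8)
    def rec(z,xr,yr):
        X=np.arange(*xr,.0005);Y=np.arange(*yr,.0005)
        g=np.array([[px("wrist",(x,y,z),k) for x in X] for y in Y],np.float32)
        return cv2.remap(f,g[...,0],g[...,1],cv2.INTER_LINEAR).astype(int),X,Y
    r,X,Y=rec(.142,(.5925,.6125),(-.472,-.272))
    red=((r[...,0]>90)&(r[...,1]<70)&(r[...,2]<70)).mean(1)>.4
    y=(Y[red]+.372)*1000
    print("catch inner edges mm: right",y[y<0].max() if (y<0).any() else None,"left",y[y>0].min() if (y>0).any() else None)
    r,X,Y=rec(.129,(.5725,.6325),(-.41,-.33))
    w=((r[...,0]-r[...,2]>35)&(r[...,0]>r[...,1]+5)&(r[...,1]-r[...,2]>20)&(r[...,0]>70)).mean(0)>.5
    x=(X[w]-.6025)*1000;print("wood x mm",x.min() if len(x) else 0,x.max() if len(x) else 0,len(x)/2)
E
python3 - <<'E'
from h import *
n=np.load("v1.npz");check(n["f"],dict(camera_matrix=get_calibration("wrist")["camera_matrix"],pose=n["P"]))
k=get_calibration("wrist");f=grab_frame("wrist");check(f,k)
go([.42,-.049,.24])
E
```

```text
catch inner edges mm: right -67.99999999999994 left 61.00000000000016
wood x mm -14.500000000001734 23.49999999999408 38.5
catch inner edges mm: right -61.99999999999994 left 64.00000000000017
wood x mm -20.500000000001073 17.999999999994685 37.5
shift [ 3.2  -1.87 -0.07] twist None tcp [ 0.6014 -0.3725  0.2327] yaw -1.1
```

Batten 2 is seated: both catches are about 63 mm from centre (sprung back), and the wood measures 38 mm wide at the right height. Next is batten c.

>>> {"api": "apply_moves", "payload": {
  "targets": [
    {"translation": [0.3, -0.4, 0], "twist": 0, "hand": 0.8},
    {"translation": [0.3, -0.4, 0], "twist": 0, "hand": 0.8},
    {"translation": [0.3, -0.4, 0], "twist": 0, "hand": 0.8},
    {"translation": [0.3, -0.4, 0], "twist": 0, "hand": 0.8},
    {"translation": [0.49, -0.07, 0], "twist": 0, "hand": 0.8},
    {"translation": [0.49, -0.07, 0], "twist": 0, "hand": 0.8},
    {"translation": [0.49, -0.07, 0], "twist": 0, "hand": 0.8},
    {"translation": [0.49, -0.07, 0], "twist": 0, "hand": 0.8}
  ]
}}

```text
time: 36.05
tool_pos: [0.4177, -0.0513, 0.2304]
tool_rot: [-0.002, 0.714, 0.7, -0.001]
contact_force: [1.0, -0.0, 0.1]
gripper_width: 0.802
grasp_force: 0.0
```

>>> {"api": "apply_moves", "payload": {
  "targets": [
    {"translation": [0, 0, 0], "twist": -1, "hand": 0.8},
    {"translation": [0, 0, 0], "twist": -1, "hand": 0.8},
    {"translation": [0, 0, 0], "twist": -1, "hand": 0.8},
    {"translation": [0, 0, 0], "twist": -1, "hand": 0.8},
    {"translation": [0, 0, 0], "twist": -1, "hand": 0.8},
    {"translation": [0, 0, 0], "twist": -1, "hand": 0.8},
    {"translation": [0, 0, 0], "twist": -1, "hand": 0.8},
    {"translation": [0, 0, 0], "twist": -1, "hand": 0.8}
  ]
}}

```text
time: 36.85
tool_pos: [0.4184, -0.0528, 0.2303]
tool_rot: [-0.003, 0.383, 0.924, -0.0]
contact_force: [0.1, 0.1, -0.2]
gripper_width: 0.802
grasp_force: 0.0
```

>>> {"api": "apply_moves", "payload": {
  "targets": [
    {"translation": [0, 0, 0], "twist": -1, "hand": 0.8},
    {"translation": [0, 0, 0], "twist": -1, "hand": 0.8},
    {"translation": [0, 0, 0], "twist": -1, "hand": 0.8},
    {"translation": [0, 0, 0], "twist": -1, "hand": 0.8},
    {"translation": [0, 0, 0], "twist": -1, "hand": 0.8},
    {"translation": [0, 0, 0], "twist": -1, "hand": 0.8},
    {"translation": [0, 0, 0], "twist": -1, "hand": 0.8},
    {"translation": [0, 0, 0], "twist": -0.9, "hand": 0.8}
  ]
}}

```text
time: 37.65
tool_pos: [0.4184, -0.0528, 0.2302]
tool_rot: [-0.003, -0.002, 1.0, 0.001]
contact_force: [-0.2, -0.4, 0.1]
gripper_width: 0.804
grasp_force: 0.0
```

```bash
python3 - <<'E'
from h import *
b=find(.445,-.049,r=.035);print(np.round(b,4))
print(np.round(find(.438,.026,r=.03),4))
go([b[1],b[2],-.002],np.radians(90+b[3]))
E
```

```text
[ 7.692937e+02  4.450000e-01 -4.800000e-02  0.000000e+00]
[5.290937e+02 4.380000e-01 2.600000e-02 2.000000e+00]
shift [-0.28  0.05  2.32] twist -0.0 tcp [ 0.4185 -0.0529  0.2306] yaw 90.0
```

>>> {"api": "apply_moves", "payload": {
  "targets": [
    {"translation": [-0.27, 0.05, 0.4], "twist": 0, "hand": 0.65},
    {"translation": [0, 0, 0.45], "twist": 0, "hand": 0.65},
    {"translation": [0, 0, 0.45], "twist": 0, "hand": 0.65},
    {"translation": [0, 0, 0.45], "twist": 0, "hand": 0.65},
    {"translation": [0, 0, 0.3], "twist": 0, "hand": 0.65},
    {"translation": [0, 0, 0.2], "twist": 0, "hand": 0.65},
    {"translation": [0, 0, 0], "twist": 0, "hand": 0.65},
    {"translation": [0, 0, 0.07], "twist": 0, "hand": 0.6}
  ]
}}

```text
time: 38.55
tool_pos: [0.4469, -0.0483, 0.0013]
tool_rot: [0.0, 0.0, 1.0, -0.0]
contact_force: [0.5, -0.3, 1.0]
gripper_width: 0.604
grasp_force: 0.0
```

>>> {"api": "apply_moves", "payload": {
  "targets": [
    {"translation": [0, 0, 0], "twist": 0, "hand": 0.52},
    {"translation": [0, 0, 0], "twist": 0, "hand": 0.45},
    {"translation": [0, 0, 0], "twist": 0, "hand": 0.3},
    {"translation": [0, 0, 0], "twist": 0, "hand": 0.3},
    {"translation": [0, 0, 0], "twist": 0, "hand": 0.3},
    {"translation": [0, 0, 0], "twist": 0, "hand": 0.3}
  ]
}}

```text
time: 39.15
tool_pos: [0.4479, -0.0486, 0.0027]
tool_rot: [0.001, -0.0, 1.0, -0.0]
contact_force: [-1.3, 1.3, 6.4]
gripper_width: 0.419
grasp_force: 60.8
```

>>> {"api": "apply_moves", "payload": {
  "targets": [
    {"translation": [0, 0, -0.2], "twist": 0, "hand": 0.3},
    {"translation": [0, 0, -0.4], "twist": 0, "hand": 0.3},
    {"translation": [0, 0, -0.45], "twist": 0, "hand": 0.3},
    {"translation": [0, 0, -0.45], "twist": 0, "hand": 0.3},
    {"translation": [0, 0, -0.45], "twist": 0, "hand": 0.3},
    {"translation": [0, 0, -0.45], "twist": 0, "hand": 0.3},
    {"translation": [0, 0, 0], "twist": 0, "hand": 0.3}
  ]
}}

```text
time: 39.85
tool_pos: [0.4501, -0.0492, 0.2495]
tool_rot: [0.007, -0.0, 1.0, -0.002]
contact_force: [0.6, 0.3, -0.3]
gripper_width: 0.421
grasp_force: 60.4
```

>>> {"api": "apply_moves", "payload": {
  "targets": [
    {"translation": [0, 0, 0], "twist": 1, "hand": 0.3},
    {"translation": [0, 0, 0], "twist": 1, "hand": 0.3},
    {"translation": [0, 0, 0], "twist": 1, "hand": 0.3},
    {"translation": [0, 0, 0], "twist": 1, "hand": 0.3},
    {"translation": [0, 0, 0], "twist": 1, "hand": 0.3},
    {"translation": [0, 0, 0], "twist": 1, "hand": 0.3},
    {"translation": [0, 0, 0], "twist": 1, "hand": 0.3},
    {"translation": [0, 0, 0], "twist": 1, "hand": 0.3}
  ]
}}

```text
time: 40.65
tool_pos: [0.4462, -0.0481, 0.2399]
tool_rot: [-0.001, 0.391, 0.92, -0.0]
contact_force: [0.6, -0.7, -1.6]
gripper_width: 0.422
grasp_force: 60.4
```

>>> {"api": "apply_moves", "payload": {
  "targets": [
    {"translation": [0, 0, 0], "twist": 1, "hand": 0.3},
    {"translation": [0, 0, 0], "twist": 1, "hand": 0.3},
    {"translation": [0, 0, 0], "twist": 1, "hand": 0.3},
    {"translation": [0, 0, 0], "twist": 1, "hand": 0.3},
    {"translation": [0, 0, 0], "twist": 1, "hand": 0.3},
    {"translation": [0, 0, 0], "twist": 1, "hand": 0.3},
    {"translation": [0, 0, 0], "twist": 1, "hand": 0.3},
    {"translation": [0, 0, 0], "twist": 0.9, "hand": 0.3}
  ]
}}

```text
time: 41.45
tool_pos: [0.4462, -0.0481, 0.2399]
tool_rot: [-0.001, 0.715, 0.699, -0.0]
contact_force: [0.1, 0.0, -1.7]
gripper_width: 0.418
grasp_force: 60.3
```

>>> {"api": "apply_moves", "payload": {
  "targets": [
    {"translation": [-0.48, 0.04, 0], "twist": 0, "hand": 0.3},
    {"translation": [-0.48, 0.04, 0], "twist": 0, "hand": 0.3},
    {"translation": [-0.48, 0.04, 0], "twist": 0, "hand": 0.3},
    {"translation": [-0.48, 0.04, 0], "twist": 0, "hand": 0.3},
    {"translation": [-0.32, 0.36, 0], "twist": 0, "hand": 0.3},
    {"translation": [-0.32, 0.36, 0], "twist": 0, "hand": 0.3},
    {"translation": [-0.32, 0.36, 0], "twist": 0, "hand": 0.3},
    {"translation": [-0.32, 0.36, 0], "twist": 0, "hand": 0.3}
  ]
}}

```text
time: 42.25
tool_pos: [0.6013, -0.3724, 0.2394]
tool_rot: [-0.001, 0.714, 0.7, -0.0]
contact_force: [-0.1, 0.6, 0.3]
gripper_width: 0.419
grasp_force: 60.5
```

>>> {"api": "apply_moves", "payload": {
  "targets": [
    {"translation": [0, 0, 0], "twist": 0, "hand": 0.3},
    {"translation": [0, 0, 0], "twist": 0, "hand": 0.3}
  ]
}}

```text
time: 42.45
tool_pos: [0.6003, -0.3713, 0.2379]
tool_rot: [-0.002, 0.714, 0.7, -0.0]
contact_force: [-0.1, -0.1, -0.6]
gripper_width: 0.418
grasp_force: 60.5
```

```bash
python3 - <<'E'
from h import *
s=state();print(s["grasp_force"],s["gripper_width"])
go([.6025,-.3735,.175],np.radians(-1.2))
f=grab_frame("wrist");k=get_calibration("wrist")
np.savez("c3.npz",f=f,P=k["pose"])
zt=s["tool_pos"][2]+.02
d=cv2.cvtColor(f,cv2.COLOR_RGB2LAB)[...,2]>145
m=np.zeros((480,640),np.uint8);m[80:300,230:410]=d[80:300,230:410]
m=cv2.morphologyEx(m,cv2.MORPH_OPEN,np.ones((5,5)))
print(rect("wrist",m,zt,k))
E
```

```text
60.546112060546875 0.41833027250924215
shift [-0.02  0.03  0.63] twist 0.02 tcp [ 0.6003 -0.3713  0.2379] yaw -1.1
(array([ 0.6022, -0.3248]), 72, 70, -1.3, array([304.2189519 , 220.04737976]))
```

>>> {"api": "apply_moves", "payload": {
  "targets": [
    {"translation": [-0.015, 0.025, 0], "twist": 0, "hand": 0.3},
    {"translation": [0, 0, 0.2], "twist": 0, "hand": 0.3},
    {"translation": [0, 0, 0.2], "twist": 0, "hand": 0.3},
    {"translation": [0, 0, 0.2], "twist": 0, "hand": 0.3},
    {"translation": [0, 0, 0], "twist": 0, "hand": 0.3},
    {"translation": [0, 0, 0.15], "twist": 0, "hand": 0.3},
    {"translation": [0, 0, 0.1], "twist": 0, "hand": 0.3},
    {"translation": [0, 0, 0], "twist": 0, "hand": 0.3}
  ]
}}

```text
time: 43.3
tool_pos: [0.6022, -0.3721, 0.1546]
tool_rot: [-0.001, 0.714, 0.7, -0.0]
contact_force: [-0.3, 1.0, -1.6]
gripper_width: 0.423
grasp_force: 60.6
```

>>> {"api": "apply_moves", "payload": {
  "targets": [
    {"translation": [0, 0, 0.07], "twist": 0, "hand": 0.3},
    {"translation": [0, 0, 0.07], "twist": 0, "hand": 0.3},
    {"translation": [0, 0, 0.07], "twist": 0, "hand": 0.3},
    {"translation": [0, 0, 0.07], "twist": 0, "hand": 0.3},
    {"translation": [0, 0, 0], "twist": 0, "hand": 0.3}
  ]
}}

```text
time: 43.8
tool_pos: [0.6043, -0.3743, 0.1308]
tool_rot: [0.003, 0.714, 0.7, 0.0]
contact_force: [0.0, -1.5, 3.6]
gripper_width: 0.423
grasp_force: 61.1
```

>>> {"api": "apply_moves", "payload": {
  "targets": [
    {"translation": [0, 0, 0.07], "twist": 0, "hand": 0.3},
    {"translation": [0, 0, 0.07], "twist": 0, "hand": 0.3},
    {"translation": [0, 0, 0.06], "twist": 0, "hand": 0.3},
    {"translation": [0, 0, 0], "twist": 0, "hand": 0.3},
    {"translation": [0, 0, 0], "twist": 0, "hand": 0.3}
  ]
}}

```text
time: 44.3
tool_pos: [0.6036, -0.3735, 0.109]
tool_rot: [0.001, 0.714, 0.7, 0.0]
contact_force: [0.4, -1.3, 3.1]
gripper_width: 0.416
grasp_force: 61.1
```

>>> {"api": "apply_moves", "payload": {
  "targets": [
    {"translation": [0, 0, 0.05], "twist": 0, "hand": 0.3},
    {"translation": [0, 0, 0], "twist": 0, "hand": 0.3},
    {"translation": [0, 0, 0], "twist": 0, "hand": 0.3}
  ]
}}

```text
time: 44.6
tool_pos: [0.6031, -0.3729, 0.1032]
tool_rot: [0.0, 0.714, 0.7, -0.0]
contact_force: [1.1, -1.6, 3.4]
gripper_width: 0.42
grasp_force: 61.1
```

>>> {"api": "apply_moves", "payload": {
  "targets": [
    {"translation": [0, 0, 0], "twist": 0, "hand": 0.6},
    {"translation": [0, 0, 0], "twist": 0, "hand": 0.7},
    {"translation": [0, 0, 0], "twist": 0, "hand": 0.7},
    {"translation": [0, 0, -0.4], "twist": 0, "hand": 0.7},
    {"translation": [0, 0, -0.45], "twist": 0, "hand": 0.8},
    {"translation": [0, 0, -0.45], "twist": 0, "hand": 0.8},
    {"translation": [0, 0, 0], "twist": 0, "hand": 0.8},
    {"translation": [0, 0, 0], "twist": 0, "hand": 0.8}
  ]
}}

```text
time: 45.4
tool_pos: [0.6036, -0.373, 0.2351]
tool_rot: [0.001, 0.714, 0.7, 0.0]
contact_force: [0.2, 0.3, -1.5]
gripper_width: 0.8
grasp_force: 0.0
```

```bash
python3 - <<'E'
from h import *
k=get_calibration("wrist");f=grab_frame("wrist");check(f,k)
go([.415,.026,.24])
E
```

```text
catch inner edges mm: right -61.99999999999994 left 64.00000000000017
wood x mm -19.000000000001236 19.49999999999452 37.5
shift [ 3.95 -1.95 -0.07] twist None tcp [ 0.6028 -0.3724  0.2325] yaw -1.1
```

Batten 3 is seated. Next is batten d.

>>> {"api": "apply_moves", "payload": {
  "targets": [
    {"translation": [0.3, -0.4, 0], "twist": 0, "hand": 0.8},
    {"translation": [0.3, -0.4, 0], "twist": 0, "hand": 0.8},
    {"translation": [0.3, -0.4, 0], "twist": 0, "hand": 0.8},
    {"translation": [0.3, -0.4, 0], "twist": 0, "hand": 0.8},
    {"translation": [0.46, -0.06, 0], "twist": 0, "hand": 0.8},
    {"translation": [0.46, -0.06, 0], "twist": 0, "hand": 0.8},
    {"translation": [0.46, -0.06, 0], "twist": 0, "hand": 0.8},
    {"translation": [0.46, -0.06, 0], "twist": 0, "hand": 0.8}
  ]
}}

```text
time: 46.25
tool_pos: [0.423, -0.0634, 0.2303]
tool_rot: [-0.002, 0.714, 0.7, -0.001]
contact_force: [-0.1, 0.7, 0.1]
gripper_width: 0.802
grasp_force: 0.0
```

>>> {"api": "apply_moves", "payload": {
  "targets": [
    {"translation": [0.46, -0.06, 0], "twist": 0, "hand": 0.8},
    {"translation": [0.46, -0.06, 0], "twist": 0, "hand": 0.8},
    {"translation": [0, 0, 0], "twist": -1, "hand": 0.8},
    {"translation": [0, 0, 0], "twist": -1, "hand": 0.8},
    {"translation": [0, 0, 0], "twist": -1, "hand": 0.8},
    {"translation": [0, 0, 0], "twist": -1, "hand": 0.8},
    {"translation": [0, 0, 0], "twist": -1, "hand": 0.8},
    {"translation": [0, 0, 0], "twist": -1, "hand": 0.8}
  ]
}}

```text
time: 47.05
tool_pos: [0.4132, 0.0271, 0.2302]
tool_rot: [-0.003, 0.473, 0.881, -0.001]
contact_force: [0.4, 0.5, -0.6]
gripper_width: 0.804
grasp_force: 0.0
```

>>> {"api": "apply_moves", "payload": {
  "targets": [
    {"translation": [0, 0, 0], "twist": -1, "hand": 0.8},
    {"translation": [0, 0, 0], "twist": -1, "hand": 0.8},
    {"translation": [0, 0, 0], "twist": -1, "hand": 0.8},
    {"translation": [0, 0, 0], "twist": -1, "hand": 0.8},
    {"translation": [0, 0, 0], "twist": -1, "hand": 0.8},
    {"translation": [0, 0, 0], "twist": -1, "hand": 0.8},
    {"translation": [0, 0, 0], "twist": -1, "hand": 0.8},
    {"translation": [0, 0, 0], "twist": -1, "hand": 0.8}
  ]
}}

```text
time: 47.85
tool_pos: [0.4132, 0.027, 0.2302]
tool_rot: [-0.003, 0.093, 0.996, 0.0]
contact_force: [0.6, -0.1, -0.6]
gripper_width: 0.802
grasp_force: 0.0
```

>>> {"api": "apply_moves", "payload": {
  "targets": [
    {"translation": [0, 0, 0], "twist": -1, "hand": 0.8},
    {"translation": [0, 0, 0], "twist": -1, "hand": 0.8},
    {"translation": [0, 0, 0], "twist": -0.25, "hand": 0.8},
    {"translation": [0, 0, 0], "twist": 0, "hand": 0.8}
  ]
}}

```text
time: 48.25
tool_pos: [0.4138, 0.027, 0.2313]
tool_rot: [-0.002, -0.017, 1.0, 0.0]
contact_force: [-0.2, 0.5, 0.8]
gripper_width: 0.799
grasp_force: 0.0
```

```bash
python3 - <<'E'
from h import *
b=find(.438,.026,r=.035);print(np.round(b,4))
print(np.round(find(.446,.098,r=.035),4))
go([b[1],b[2],-.001],np.radians(90+b[3]))
E
```

```text
[6.815266e+02 4.380000e-01 2.700000e-02 2.000000e+00]
[5.290618e+02 4.460000e-01 9.900000e-02 1.000000e+00]
shift [-0.24 -0.01  2.33] twist -0.01 tcp [0.4141 0.0269 0.2322] yaw 91.9
```

>>> {"api": "apply_moves", "payload": {
  "targets": [
    {"translation": [-0.23, -0.01, 0.4], "twist": 0, "hand": 0.65},
    {"translation": [0, 0, 0.45], "twist": 0, "hand": 0.65},
    {"translation": [0, 0, 0.45], "twist": 0, "hand": 0.65},
    {"translation": [0, 0, 0.45], "twist": 0, "hand": 0.65},
    {"translation": [0, 0, 0.3], "twist": 0, "hand": 0.65},
    {"translation": [0, 0, 0.2], "twist": 0, "hand": 0.65},
    {"translation": [0, 0, 0], "twist": 0, "hand": 0.65},
    {"translation": [0, 0, 0.06], "twist": 0, "hand": 0.6}
  ]
}}

```text
time: 49.15
tool_pos: [0.4385, 0.0266, 0.003]
tool_rot: [0.001, -0.017, 1.0, -0.0]
contact_force: [0.6, -0.3, 0.2]
gripper_width: 0.599
grasp_force: 0.0
```

>>> {"api": "apply_moves", "payload": {
  "targets": [
    {"translation": [0, 0, 0], "twist": 0, "hand": 0.52},
    {"translation": [0, 0, 0], "twist": 0, "hand": 0.45},
    {"translation": [0, 0, 0], "twist": 0, "hand": 0.3},
    {"translation": [0, 0, 0], "twist": 0, "hand": 0.3},
    {"translation": [0, 0, 0], "twist": 0, "hand": 0.3},
    {"translation": [0, 0, 0], "twist": 0, "hand": 0.3}
  ]
}}

```text
time: 49.75
tool_pos: [0.4391, 0.0265, 0.004]
tool_rot: [0.001, -0.018, 1.0, -0.0]
contact_force: [-2.5, -0.9, 6.3]
gripper_width: 0.421
grasp_force: 60.6
```

>>> {"api": "apply_moves", "payload": {
  "targets": [
    {"translation": [0, 0, -0.2], "twist": 0, "hand": 0.3},
    {"translation": [0, 0, -0.4], "twist": 0, "hand": 0.3},
    {"translation": [0, 0, -0.45], "twist": 0, "hand": 0.3},
    {"translation": [0, 0, -0.45], "twist": 0, "hand": 0.3},
    {"translation": [0, 0, -0.45], "twist": 0, "hand": 0.3},
    {"translation": [0, 0, -0.45], "twist": 0, "hand": 0.3},
    {"translation": [0, 0, 0], "twist": 0, "hand": 0.3}
  ]
}}

```text
time: 50.45
tool_pos: [0.4412, 0.0263, 0.2507]
tool_rot: [0.007, -0.018, 1.0, -0.001]
contact_force: [0.1, -0.7, 0.5]
gripper_width: 0.421
grasp_force: 60.3
```

>>> {"api": "apply_moves", "payload": {
  "targets": [
    {"translation": [0, 0, 0], "twist": 1, "hand": 0.3},
    {"translation": [0, 0, 0], "twist": 1, "hand": 0.3},
    {"translation": [0, 0, 0], "twist": 1, "hand": 0.3},
    {"translation": [0, 0, 0], "twist": 1, "hand": 0.3},
    {"translation": [0, 0, 0], "twist": 1, "hand": 0.3},
    {"translation": [0, 0, 0], "twist": 1, "hand": 0.3},
    {"translation": [0, 0, 0], "twist": 1, "hand": 0.3},
    {"translation": [0, 0, 0], "twist": 1, "hand": 0.3}
  ]
}}

```text
time: 51.25
tool_pos: [0.4372, 0.0267, 0.2412]
tool_rot: [-0.0, 0.375, 0.927, -0.0]
contact_force: [0.2, 0.9, -0.9]
gripper_width: 0.419
grasp_force: 60.3
```

>>> {"api": "apply_moves", "payload": {
  "targets": [
    {"translation": [0, 0, 0], "twist": 1, "hand": 0.3},
    {"translation": [0, 0, 0], "twist": 1, "hand": 0.3},
    {"translation": [0, 0, 0], "twist": 1, "hand": 0.3},
    {"translation": [0, 0, 0], "twist": 1, "hand": 0.3},
    {"translation": [0, 0, 0], "twist": 1, "hand": 0.3},
    {"translation": [0, 0, 0], "twist": 1, "hand": 0.3},
    {"translation": [0, 0, 0], "twist": 1, "hand": 0.3},
    {"translation": [0, 0, 0], "twist": 1, "hand": 0.3}
  ]
}}

```text
time: 52.05
tool_pos: [0.4372, 0.0268, 0.2413]
tool_rot: [-0.0, 0.706, 0.708, -0.0]
contact_force: [0.1, -0.4, 0.2]
gripper_width: 0.419
grasp_force: 60.3
```

>>> {"api": "apply_moves", "payload": {
  "targets": [
    {"translation": [0, 0, 0], "twist": 0.25, "hand": 0.3},
    {"translation": [-0.48, 0.05, 0], "twist": 0, "hand": 0.3},
    {"translation": [-0.48, 0.05, 0], "twist": 0, "hand": 0.3},
    {"translation": [-0.48, 0.05, 0], "twist": 0, "hand": 0.3},
    {"translation": [-0.48, 0.05, 0], "twist": 0, "hand": 0.3},
    {"translation": [-0.48, 0.05, 0], "twist": 0, "hand": 0.3},
    {"translation": [-0.48, 0.05, 0], "twist": 0, "hand": 0.3}
  ]
}}

```text
time: 52.75
tool_pos: [0.4618, -0.2638, 0.2417]
tool_rot: [-0.0, 0.713, 0.701, 0.0]
contact_force: [1.5, 0.7, -0.5]
gripper_width: 0.422
grasp_force: 60.3
```

>>> {"api": "apply_moves", "payload": {
  "targets": [
    {"translation": [-0.27, 0.355, 0], "twist": 0, "hand": 0.3},
    {"translation": [-0.27, 0.355, 0], "twist": 0, "hand": 0.3},
    {"translation": [-0.27, 0.355, 0], "twist": 0, "hand": 0.3},
    {"translation": [-0.27, 0.355, 0], "twist": 0, "hand": 0.3},
    {"translation": [0, 0, 0], "twist": 0, "hand": 0.3},
    {"translation": [0, 0, 0], "twist": 0, "hand": 0.3},
    {"translation": [0, 0, 0], "twist": 0, "hand": 0.3}
  ]
}}

```text
time: 53.45
tool_pos: [0.6016, -0.372, 0.2421]
tool_rot: [-0.0, 0.714, 0.701, -0.0]
contact_force: [-0.1, -0.4, -1.8]
gripper_width: 0.416
grasp_force: 60.5
```

```bash
python3 - <<'E'
from h import *
s=state();print(s["grasp_force"],s["gripper_width"])
go([.6025,-.373,.175],np.radians(-1.2))
E
```

```text
60.47785520553589 0.41593064086508047
shift [-0.01  0.01  0.67] twist 0.03 tcp [ 0.6016 -0.372   0.2421] yaw -1.0
```

Same insertion again: 138 mm total descent, to TCP z of about 0.104.

>>> {"api": "apply_moves", "payload": {
  "targets": [
    {"translation": [-0.01, 0.01, 0], "twist": 0, "hand": 0.3},
    {"translation": [0, 0, 0.2], "twist": 0, "hand": 0.3},
    {"translation": [0, 0, 0.2], "twist": 0, "hand": 0.3},
    {"translation": [0, 0, 0.2], "twist": 0, "hand": 0.3},
    {"translation": [0, 0, 0], "twist": 0, "hand": 0.3},
    {"translation": [0, 0, 0.15], "twist": 0, "hand": 0.3},
    {"translation": [0, 0, 0.1], "twist": 0, "hand": 0.3},
    {"translation": [0, 0, 0], "twist": 0, "hand": 0.3}
  ]
}}

```text
time: 54.25
tool_pos: [0.6022, -0.3729, 0.1555]
tool_rot: [-0.001, 0.714, 0.7, -0.0]
contact_force: [0.3, 1.0, -1.0]
gripper_width: 0.419
grasp_force: 60.5
```

>>> {"api": "apply_moves", "payload": {
  "targets": [
    {"translation": [0, 0, 0.07], "twist": 0, "hand": 0.3},
    {"translation": [0, 0, 0.07], "twist": 0, "hand": 0.3},
    {"translation": [0, 0, 0.07], "twist": 0, "hand": 0.3},
    {"translation": [0, 0, 0.07], "twist": 0, "hand": 0.3},
    {"translation": [0, 0, 0], "twist": 0, "hand": 0.3}
  ]
}}

```text
time: 54.75
tool_pos: [0.6043, -0.3747, 0.1318]
tool_rot: [0.002, 0.714, 0.7, 0.0]
contact_force: [0.4, 1.3, 4.6]
gripper_width: 0.419
grasp_force: 61.2
```

>>> {"api": "apply_moves", "payload": {
  "targets": [
    {"translation": [0, 0, 0.07], "twist": 0, "hand": 0.3},
    {"translation": [0, 0, 0.07], "twist": 0, "hand": 0.3},
    {"translation": [0, 0, 0.07], "twist": 0, "hand": 0.3},
    {"translation": [0, 0, 0.05], "twist": 0, "hand": 0.3},
    {"translation": [0, 0, 0], "twist": 0, "hand": 0.3},
    {"translation": [0, 0, 0], "twist": 0, "hand": 0.3}
  ]
}}

```text
time: 55.35
tool_pos: [0.6037, -0.3742, 0.104]
tool_rot: [0.001, 0.714, 0.7, 0.0]
contact_force: [1.4, -1.0, 4.7]
gripper_width: 0.423
grasp_force: 61.1
```

>>> {"api": "apply_moves", "payload": {
  "targets": [
    {"translation": [0, 0, 0], "twist": 0, "hand": 0.6},
    {"translation": [0, 0, 0], "twist": 0, "hand": 0.7},
    {"translation": [0, 0, 0], "twist": 0, "hand": 0.7},
    {"translation": [0, 0, -0.4], "twist": 0, "hand": 0.7},
    {"translation": [0, 0, -0.45], "twist": 0, "hand": 0.8},
    {"translation": [0, 0, -0.45], "twist": 0, "hand": 0.8},
    {"translation": [0, 0, 0], "twist": 0, "hand": 0.8},
    {"translation": [0, 0, 0], "twist": 0, "hand": 0.8}
  ]
}}

```text
time: 56.15
tool_pos: [0.6036, -0.3739, 0.2351]
tool_rot: [0.002, 0.714, 0.7, 0.0]
contact_force: [-0.4, 0.9, -0.0]
gripper_width: 0.797
grasp_force: 0.0
```

```bash
python3 - <<'E'
from h import *
k=get_calibration("wrist");f=grab_frame("wrist");check(f,k)
go([.42,.099,.24])
E
```

```text
catch inner edges mm: right -62.49999999999994 left 64.00000000000017
wood x mm -18.500000000001293 19.999999999994465 38.0
shift [ 4.69 -1.92 -0.07] twist None tcp [ 0.6027 -0.3732  0.2324] yaw -1.1
```

Batten 4 is seated. Next is the last one, e.

>>> {"api": "apply_moves", "payload": {
  "targets": [
    {"translation": [0.3, -0.4, 0], "twist": 0, "hand": 0.8},
    {"translation": [0.3, -0.4, 0], "twist": 0, "hand": 0.8},
    {"translation": [0.3, -0.4, 0], "twist": 0, "hand": 0.8},
    {"translation": [0.3, -0.4, 0], "twist": 0, "hand": 0.8},
    {"translation": [0.49, -0.045, 0], "twist": 0, "hand": 0.8},
    {"translation": [0.49, -0.045, 0], "twist": 0, "hand": 0.8},
    {"translation": [0.49, -0.045, 0], "twist": 0, "hand": 0.8},
    {"translation": [0.49, -0.045, 0], "twist": 0, "hand": 0.8}
  ]
}}

```text
time: 57.0
tool_pos: [0.4292, -0.0522, 0.2303]
tool_rot: [-0.002, 0.714, 0.7, -0.001]
contact_force: [1.5, 0.1, -0.0]
gripper_width: 0.799
grasp_force: 0.0
```

>>> {"api": "apply_moves", "payload": {
  "targets": [
    {"translation": [0.49, -0.045, 0], "twist": 0, "hand": 0.8},
    {"translation": [0.49, -0.045, 0], "twist": 0, "hand": 0.8},
    {"translation": [0.49, -0.045, 0], "twist": 0, "hand": 0.8},
    {"translation": [0, 0, 0], "twist": -1, "hand": 0.8},
    {"translation": [0, 0, 0], "twist": -1, "hand": 0.8},
    {"translation": [0, 0, 0], "twist": -1, "hand": 0.8},
    {"translation": [0, 0, 0], "twist": -1, "hand": 0.8},
    {"translation": [0, 0, 0], "twist": -1, "hand": 0.8}
  ]
}}

```text
time: 57.8
tool_pos: [0.4189, 0.0931, 0.2301]
tool_rot: [-0.002, 0.516, 0.856, -0.002]
contact_force: [0.8, 0.5, 0.1]
gripper_width: 0.802
grasp_force: 0.0
```

>>> {"api": "apply_moves", "payload": {
  "targets": [
    {"translation": [0, 0, 0], "twist": -1, "hand": 0.8},
    {"translation": [0, 0, 0], "twist": -1, "hand": 0.8},
    {"translation": [0, 0, 0], "twist": -1, "hand": 0.8},
    {"translation": [0, 0, 0], "twist": -1, "hand": 0.8},
    {"translation": [0, 0, 0], "twist": -1, "hand": 0.8},
    {"translation": [0, 0, 0], "twist": -1, "hand": 0.8},
    {"translation": [0, 0, 0], "twist": -1, "hand": 0.8},
    {"translation": [0, 0, 0], "twist": -1, "hand": 0.8}
  ]
}}

```text
time: 58.6
tool_pos: [0.419, 0.093, 0.2302]
tool_rot: [-0.003, 0.142, 0.99, -0.0]
contact_force: [0.2, 0.1, 0.6]
gripper_width: 0.799
grasp_force: 0.0
```

>>> {"api": "apply_moves", "payload": {
  "targets": [
    {"translation": [0, 0, 0], "twist": -1, "hand": 0.8},
    {"translation": [0, 0, 0], "twist": -1, "hand": 0.8},
    {"translation": [0, 0, 0], "twist": -1, "hand": 0.8},
    {"translation": [0, 0, 0], "twist": -0.07, "hand": 0.8},
    {"translation": [0, 0, 0], "twist": 0, "hand": 0.8}
  ]
}}

```text
time: 59.1
tool_pos: [0.4195, 0.093, 0.2313]
tool_rot: [-0.002, -0.008, 1.0, -0.0]
contact_force: [0.3, -1.0, -0.2]
gripper_width: 0.801
grasp_force: 0.0
```

```bash
python3 - <<'E'
from h import *
b=find(.446,.099,r=.04);print(np.round(b,4))
go([b[1],b[2],-.001],np.radians(90+b[3]))
E
```

```text
[4.984007e+02 4.460000e-01 9.800000e-02 1.000000e+00]
shift [-0.27  0.05  2.33] twist -0.02 tcp [0.4197 0.093  0.2317] yaw 90.9
```

>>> {"api": "apply_moves", "payload": {
  "targets": [
    {"translation": [-0.26, 0.05, 0.4], "twist": 0, "hand": 0.65},
    {"translation": [0, 0, 0.45], "twist": 0, "hand": 0.65},
    {"translation": [0, 0, 0.45], "twist": 0, "hand": 0.65},
    {"translation": [0, 0, 0.45], "twist": 0, "hand": 0.65},
    {"translation": [0, 0, 0.3], "twist": 0, "hand": 0.65},
    {"translation": [0, 0, 0.2], "twist": 0, "hand": 0.65},
    {"translation": [0, 0, 0], "twist": 0, "hand": 0.65},
    {"translation": [0, 0, 0.04], "twist": 0, "hand": 0.6}
  ]
}}

```text
time: 59.95
tool_pos: [0.4468, 0.0985, 0.0047]
tool_rot: [0.0, -0.008, 1.0, 0.0]
contact_force: [0.4, 0.5, 0.1]
gripper_width: 0.606
grasp_force: 0.0
```

>>> {"api": "apply_moves", "payload": {
  "targets": [
    {"translation": [0, 0, 0], "twist": 0, "hand": 0.52},
    {"translation": [0, 0, 0], "twist": 0, "hand": 0.45},
    {"translation": [0, 0, 0], "twist": 0, "hand": 0.3},
    {"translation": [0, 0, 0], "twist": 0, "hand": 0.3},
    {"translation": [0, 0, 0], "twist": 0, "hand": 0.3},
    {"translation": [0, 0, 0], "twist": 0, "hand": 0.3}
  ]
}}

```text
time: 60.55
tool_pos: [0.4477, 0.0985, 0.0061]
tool_rot: [0.001, -0.009, 1.0, 0.0]
contact_force: [-2.3, -0.3, 5.6]
gripper_width: 0.415
grasp_force: 59.4
```

>>> {"api": "apply_moves", "payload": {
  "targets": [
    {"translation": [0, 0, -0.2], "twist": 0, "hand": 0.3},
    {"translation": [0, 0, -0.4], "twist": 0, "hand": 0.3},
    {"translation": [0, 0, -0.45], "twist": 0, "hand": 0.3},
    {"translation": [0, 0, -0.45], "twist": 0, "hand": 0.3},
    {"translation": [0, 0, -0.45], "twist": 0, "hand": 0.3},
    {"translation": [0, 0, -0.45], "twist": 0, "hand": 0.3},
    {"translation": [0, 0, 0], "twist": 0, "hand": 0.3},
    {"translation": [0, 0, 0], "twist": 0, "hand": 0.3}
  ]
}}

```text
time: 61.35
tool_pos: [0.447, 0.0985, 0.246]
tool_rot: [0.002, -0.009, 1.0, 0.0]
contact_force: [-0.2, -0.2, -1.2]
gripper_width: 0.414
grasp_force: 60.2
```

>>> {"api": "apply_moves", "payload": {
  "targets": [
    {"translation": [0, 0, 0], "twist": 1, "hand": 0.3},
    {"translation": [0, 0, 0], "twist": 1, "hand": 0.3},
    {"translation": [0, 0, 0], "twist": 1, "hand": 0.3},
    {"translation": [0, 0, 0], "twist": 1, "hand": 0.3},
    {"translation": [0, 0, 0], "twist": 1, "hand": 0.3},
    {"translation": [0, 0, 0], "twist": 1, "hand": 0.3},
    {"translation": [0, 0, 0], "twist": 1, "hand": 0.3},
    {"translation": [0, 0, 0], "twist": 1, "hand": 0.3}
  ]
}}

```text
time: 62.15
tool_pos: [0.445, 0.0984, 0.2414]
tool_rot: [-0.002, 0.383, 0.924, -0.001]
contact_force: [0.6, 0.4, -0.9]
gripper_width: 0.409
grasp_force: 60.2
```

>>> {"api": "apply_moves", "payload": {
  "targets": [
    {"translation": [0, 0, 0], "twist": 1, "hand": 0.3},
    {"translation": [0, 0, 0], "twist": 1, "hand": 0.3},
    {"translation": [0, 0, 0], "twist": 1, "hand": 0.3},
    {"translation": [0, 0, 0], "twist": 1, "hand": 0.3},
    {"translation": [0, 0, 0], "twist": 1, "hand": 0.3},
    {"translation": [0, 0, 0], "twist": 1, "hand": 0.3},
    {"translation": [0, 0, 0], "twist": 1, "hand": 0.3},
    {"translation": [0, 0, 0], "twist": 1, "hand": 0.3}
  ]
}}

```text
time: 62.95
tool_pos: [0.445, 0.0984, 0.2414]
tool_rot: [-0.001, 0.713, 0.701, -0.002]
contact_force: [-0.1, -0.3, -1.4]
gripper_width: 0.411
grasp_force: 60.2
```

>>> {"api": "apply_moves", "payload": {
  "targets": [
    {"translation": [0, 0, 0], "twist": 0.07, "hand": 0.3},
    {"translation": [-0.49, 0.04, 0], "twist": 0, "hand": 0.3},
    {"translation": [-0.49, 0.04, 0], "twist": 0, "hand": 0.3},
    {"translation": [-0.49, 0.04, 0], "twist": 0, "hand": 0.3},
    {"translation": [-0.49, 0.04, 0], "twist": 0, "hand": 0.3},
    {"translation": [-0.49, 0.04, 0], "twist": 0, "hand": 0.3},
    {"translation": [-0.49, 0.04, 0], "twist": 0, "hand": 0.3},
    {"translation": [-0.49, 0.04, 0], "twist": 0, "hand": 0.3}
  ]
}}

```text
time: 63.75
tool_pos: [0.4669, -0.2467, 0.2426]
tool_rot: [-0.001, 0.713, 0.701, -0.0]
contact_force: [1.4, 0.4, -0.8]
gripper_width: 0.409
grasp_force: 60.2
```

>>> {"api": "apply_moves", "payload": {
  "targets": [
    {"translation": [-0.31, 0.34, 0], "twist": 0, "hand": 0.3},
    {"translation": [-0.31, 0.34, 0], "twist": 0, "hand": 0.3},
    {"translation": [-0.31, 0.34, 0], "twist": 0, "hand": 0.3},
    {"translation": [-0.31, 0.34, 0], "twist": 0, "hand": 0.3},
    {"translation": [0, 0, 0], "twist": 0, "hand": 0.3},
    {"translation": [0, 0, 0], "twist": 0, "hand": 0.3},
    {"translation": [0, 0, 0], "twist": 0, "hand": 0.3}
  ]
}}

```text
time: 64.45
tool_pos: [0.6007, -0.3708, 0.2434]
tool_rot: [-0.001, 0.713, 0.701, -0.0]
contact_force: [0.3, 0.3, -0.7]
gripper_width: 0.411
grasp_force: 60.4
```

```bash
python3 - <<'E'
from h import *
s=state();print(s["grasp_force"],s["gripper_width"])
go([.6025,-.373,.113],np.radians(-1.2))
E
```

```text
60.359448194503784 0.4110186270337167
shift [-0.02  0.02  1.3 ] twist 0.03 tcp [ 0.6007 -0.3708  0.2434] yaw -1.0
```

>>> {"api": "apply_moves", "payload": {
  "targets": [
    {"translation": [-0.02, 0.02, 0], "twist": 0, "hand": 0.3},
    {"translation": [0, 0, 0.2], "twist": 0, "hand": 0.3},
    {"translation": [0, 0, 0.2], "twist": 0, "hand": 0.3},
    {"translation": [0, 0, 0.2], "twist": 0, "hand": 0.3},
    {"translation": [0, 0, 0], "twist": 0, "hand": 0.3},
    {"translation": [0, 0, 0.1], "twist": 0, "hand": 0.3},
    {"translation": [0, 0, 0.1], "twist": 0, "hand": 0.3},
    {"translation": [0, 0, 0], "twist": 0, "hand": 0.3}
  ]
}}

```text
time: 65.25
tool_pos: [0.6028, -0.3731, 0.1631]
tool_rot: [-0.001, 0.714, 0.7, -0.0]
contact_force: [-0.3, -0.2, -0.7]
gripper_width: 0.415
grasp_force: 60.4
```

>>> {"api": "apply_moves", "payload": {
  "targets": [
    {"translation": [0, 0, 0.07], "twist": 0, "hand": 0.3},
    {"translation": [0, 0, 0.07], "twist": 0, "hand": 0.3},
    {"translation": [0, 0, 0.07], "twist": 0, "hand": 0.3},
    {"translation": [0, 0, 0.07], "twist": 0, "hand": 0.3},
    {"translation": [0, 0, 0], "twist": 0, "hand": 0.3}
  ]
}}

```text
time: 65.75
tool_pos: [0.6045, -0.3746, 0.1385]
tool_rot: [0.002, 0.714, 0.7, 0.0]
contact_force: [-0.0, 0.6, 3.7]
gripper_width: 0.412
grasp_force: 61.0
```

>>> {"api": "apply_moves", "payload": {
  "targets": [
    {"translation": [0, 0, 0.07], "twist": 0, "hand": 0.3},
    {"translation": [0, 0, 0.07], "twist": 0, "hand": 0.3},
    {"translation": [0, 0, 0.06], "twist": 0, "hand": 0.3},
    {"translation": [0, 0, 0], "twist": 0, "hand": 0.3},
    {"translation": [0, 0, 0], "twist": 0, "hand": 0.3}
  ]
}}

```text
time: 66.25
tool_pos: [0.6039, -0.3742, 0.1168]
tool_rot: [0.001, 0.714, 0.7, 0.0]
contact_force: [0.4, -1.9, 3.7]
gripper_width: 0.413
grasp_force: 60.9
```

>>> {"api": "apply_moves", "payload": {
  "targets": [
    {"translation": [0, 0, 0.03], "twist": 0, "hand": 0.3},
    {"translation": [0, 0, 0.03], "twist": 0, "hand": 0.3},
    {"translation": [0, 0, 0], "twist": 0, "hand": 0.3}
  ]
}}

```text
time: 66.55
tool_pos: [0.6035, -0.3737, 0.1098]
tool_rot: [0.0, 0.714, 0.7, 0.0]
contact_force: [1.4, -1.6, 3.1]
gripper_width: 0.412
grasp_force: 61.0
```

>>> {"api": "apply_moves", "payload": {
  "targets": [
    {"translation": [0, 0, 0], "twist": 0, "hand": 0.6},
    {"translation": [0, 0, 0], "twist": 0, "hand": 0.7},
    {"translation": [0, 0, 0], "twist": 0, "hand": 0.7},
    {"translation": [0, 0, -0.4], "twist": 0, "hand": 0.7},
    {"translation": [0, 0, -0.45], "twist": 0, "hand": 0.8},
    {"translation": [0, 0, -0.45], "twist": 0, "hand": 0.8},
    {"translation": [0, 0, 0], "twist": 0, "hand": 0.8},
    {"translation": [0, 0, 0], "twist": 0, "hand": 0.8}
  ]
}}

```text
time: 67.35
tool_pos: [0.6039, -0.3739, 0.2421]
tool_rot: [0.001, 0.714, 0.7, 0.0]
contact_force: [-0.3, -0.7, -0.6]
gripper_width: 0.802
grasp_force: 0.0
```

```bash
python3 - <<'E'
from h import *
k=get_calibration("wrist");f=grab_frame("wrist");check(f,k)
for q in("batten_1_mid","wedge_mid","mat","gate"):
    for c in("wrist","top","scene"):
        grab_frame(c)
        for d in recognise(c,q)[:3]:print(q,c,round(d["score"],2),np.round(d["point"],3))
E
```

```text
catch inner edges mm: right -61.99999999999994 left 64.00000000000017
wood x mm -19.000000000001236 19.999999999994465 36.5
batten_1_mid wrist 0.61 [ 0.602 -0.369  0.132]
batten_1_mid top 0.81 [ 0.605 -0.372  0.136]
batten_1_mid scene 0.7 [ 0.589 -0.355  0.133]
batten_1_mid scene 0.43 [0.548 0.368 0.062]
wedge_mid wrist 0.93 [ 0.454 -0.439  0.024]
wedge_mid wrist 0.71 [ 0.598 -0.366  0.158]
wedge_mid top 0.66 [ 0.434 -0.444  0.026]
wedge_mid scene 0.64 [ 0.432 -0.452  0.024]
mat wrist 0.65 [ 0.456 -0.422  0.001]
mat top 0.87 [ 0.429 -0.47   0.   ]
mat scene 0.66 [ 0.423 -0.477  0.006]
gate wrist 0.79 [ 0.567 -0.376  0.07 ]
gate top 0.4 [ 0.439 -0.444  0.026]
gate scene 0.61 [ 0.559 -0.366  0.044]
gate scene 0.37 [ 0.579 -0.436  0.077]
```

Everything checks out: batten top at about 0.133 m, catches sprung back, gate shut, wedge on the mat, and no batten left on the bench. Handing in.

```bash
python3 -c "
from plant import *
print(job_done())"
```

```text
the job is handed in; nothing more can be done
None
```

The job is handed in, with no verdict returned: the gate came down shut without slamming, the wedge lies flat on the mat, and all five battens look seated under both sprung-back catches by camera measurement.

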